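Load the lacquer drying board and set the blower

ROBOT

A 6-joint arm with a two-finger parallel gripper is mounted at the origin on the work surface. World frame = base frame: x ahead of the robot, y to its left, z up, the work surface at z = 0. Lengths are in m, angles in rad, forces in N, time in s.
With the tool pointing down it reaches from about 0.275 to 0.85 m from the base axis. Payload 5.2 kg.
Tool frame: the origin (TCP) lies at the very end of the fingers, on their centre line; the grasp point (between the pads) lies 19 mm behind it; y points along the fingers, z is the direction in which the jaws open and shut, and the axes are right-handed (so a half turn about y gives the same grasp; the last joint's range is limited). The gripper opens to 85 mm and grips with 20 to 120 N. Pads are 22 mm wide; open, the fingers measure 114 mm over their backs; the gripper's body (76 mm by 85 mm) begins 54 mm behind the grasp point. The pads swing forward as they close: fully open they stand 13 mm farther back than shut.
Start: joints at [-1.444, 0.259, 1.535, -0, 1.348, -0.203], TCP at [0.178, -0.52, 0.231] pointing down, gripper open.
Joint ranges: [-3.14, 3.14], [-0.91, 2.08], [0.19, 2.58], [-1.22, 4.36], [0.22, 2.71], [-3.12, 3.12]. Speed limits (rad/s): [2.57, 2.57, 3.14, 3.14, 3.14, 3.14].

INTERFACE

Orientations are given as a unit quaternion [x, y, z, w].
In Python, from bench import r gives the robot as it stands.
- The arm moves only by the tool jog_arm, never from a script. Its argument "rows" is one flat list of numbers, 5 for each row, row after row: the finger opening in cm, from 0 to 8.54, then the shift along the tool's x, y, z in cm, then the turn about the tool's y in rad. In form: [claw, tx, ty, tz, turn, claw, tx, ty, tz, turn, ...]. A call has exactly 8 rows; each row is the pose to reach, as a shift and turn from the pose commanded when the call began, along the tool's axes at that moment; what a row does not reach only later rows make up. A row lasts 1/8 s, in which the tool goes at most 62.5 mm and 10.7 degrees, less where a joint would pass 70% of its speed; a pose out of reach is approached as far as the arm can. A call with a gripper value outside its range is refused whole. The fingers move at their own pace and stop on an object; the grip force is fixed at half the most. Time passes only in rows, so rows that repeat a pose let the fingers close, or fill a call up. It gives the time, the measured TCP pose, the force and the opening at its end, in the units of the state.
- r.observe(): the state, without advancing time (a new reading comes with each control period).
- r.snapshot(name): name is "scene" or "top" or "wrist"; returns a dict with "image" (420x560x3 uint8, red, green, blue), "mtx" (3x3 intrinsics, pixels), "R" (3x3) and "t" (3): a world point X has camera coordinates R X + t. Camera axes: x right, y down, z forward; pixel columns grow to the right and rows downward; lengths in m; the calibration is good to about 2 mm. A picture is of the moment at which its call begins. There is no depth.
- r.finish_job(): hands the job in, once; it reports no verdict.
Trained networks look in the newest picture that a camera, given by its name, has taken for a name from the list of things; names that differ only in an ending like _2 or _b are one class to them, and where a whole thing is asked for, a point or a joint stands for the part that bears it (a point fixed in the world has none). Each returns a list of dicts, best first, with "score" (0 to 1); they miss things now and then, are a little off and sometimes report something else, mostly with a low value. They report only what shows in the picture. A call takes as long as a camera call. They do not tell look-alikes from the thing itself.
- r.silhouettes(camera, thing): "mask" (420x560 bool, what is visible of it) and "bbox" ([centre column, centre row, width, height] in pixels, round what is visible of it).
- r.place_of(camera, thing): "point" ([column, row] in pixels: a listed point, or the origin of a listed thing).
The state is a dict: "t": time; "joint_positions": joint angles; "qd": joint speeds; "joint_efforts": joint torques, N m; "tool_pos": TCP position; "tcp_rot": TCP orientation; "force": force on the tool from outside, world axes, zero at the start; "moment": the same for the moment, N m; "opening": finger opening in m.
Only numpy, scipy, OpenCV 4.12 (cv2) and the standard library are available. Lean on these libraries where they do the work, as an engineer would, in place of code of your own. Each camera call takes 0.05 s, during which the arm holds its last target.

TASK

Turn the blower's dial fully back to its zero stop before loading the drying board. With the blower off, set every lacquered bowl on the board, still mouth down, centred on the dark line straight in front of the lid of its own shape and size and, for the square and oblong ones, turned the same way as that lid. When all are in place turn the dial up until its pointer stands at the brass index tab, and leave the other things on the table where they are.

Things in the scene. Friction and masses are not known exactly. Their poses are not given: they have to be found in the camera images.
- bowl_big: Dark lacquered round bowl 100 mm across, 62 mm high over all, lying mouth down; its round foot, on top, is 58 mm across and stands from 44 to 62 mm above the origin. Origin: centre of the rim plane it stands on, z up. May be absent.
- bowl_small: Dark lacquered round bowl 68 mm across, 54 mm high over all, lying mouth down; its round foot, on top, is 40 mm across and stands from 36 to 54 mm above the origin. Origin: centre of the rim plane it stands on, z up. May be absent.
- bowl_square: Dark lacquered square bowl 88 x 88 mm, 58 mm high over all, lying mouth down; its square foot, on top, is 46 x 46 mm and stands from 40 to 58 mm above the origin; sides along its x and y axes. Origin: centre of the rim plane it stands on, z up. May be absent.
- bowl_smallsq: Dark lacquered square bowl 60 x 60 mm, 54 mm high over all, lying mouth down; its square foot, on top, is 36 x 36 mm and stands from 36 to 54 mm above the origin; sides along its x and y axes. Origin: centre of the rim plane it stands on, z up. May be absent.
- bowl_oblong: Dark lacquered oblong bowl 106 mm (along its x axis) by 64 mm (along its y axis), 54 mm high over all, lying mouth down; its oblong foot, on top, is 60 mm (along x) by 34 mm (along y) and stands from 36 to 54 mm above the origin. Origin: centre of the rim plane it stands on, z up. May be absent.
- spot_big (a point): Where bowl_big belongs: the point on the board's top surface where the dark line passes straight in front of its lid, on the robot's side, 125 mm from the lid's centre (the lid lies along this point's +x). The lid: a dark lacquered round lid 100 mm across, 19 mm high, fixed on the board; the axes of this point are the lid's axes.
- spot_small (a point): Where bowl_small belongs: the point on the board's top surface where the dark line passes straight in front of its lid, on the robot's side, 125 mm from the lid's centre (the lid lies along this point's +x). The lid: a dark lacquered round lid 68 mm across, 19 mm high, fixed on the board; the axes of this point are the lid's axes.
- spot_square (a point): Where bowl_square belongs: the point on the board's top surface where the dark line passes straight in front of its lid, on the robot's side, 125 mm from the lid's centre (the lid lies along this point's +x). The lid: a dark lacquered square lid 88 x 88 mm, sides along its x and y axes, 19 mm high, fixed on the board; the axes of this point are the lid's axes.
- spot_smallsq (a point): Where bowl_smallsq belongs: the point on the board's top surface where the dark line passes straight in front of its lid, on the robot's side, 125 mm from the lid's centre (the lid lies along this point's +x). The lid: a dark lacquered square lid 60 x 60 mm, sides along its x and y axes, 19 mm high, fixed on the board; the axes of this point are the lid's axes.
- spot_oblong (a point): Where bowl_oblong belongs: the point on the board's top surface where the dark line passes straight in front of its lid, on the robot's side, 125 mm from the lid's centre (the lid lies along this point's +x). The lid: a dark lacquered oblong lid 106 mm (x axis) by 64 mm (y axis), 19 mm high, fixed on the board; the axes of this point are the lid's axes.
- board: Fixed plywood drying board, 250 mm (x) by 600 mm (y), 18 mm thick, with a dark line along its y direction, 60 mm on the robot's side of its middle; the five lids stand in a row behind the line. Origin: centre of its underside.
- ctrl: Grey control box of the blower, 150 x 150 mm and 55 mm high, fixed on the table; the dial is in the middle of its top. Its x axis points from the dial to the white zero mark. Origin: centre of its underside.
- dial (a joint): Dial of the blower, rad: 0 = off, at its stop, pointer at the white zero mark; grows as it is turned clockwise seen from above, up to 4.2. Black round skirt 72 mm across (top 64 mm above the table) with a bar grip on it, 16 mm wide, 62 mm long and up to 94 mm above the table; the white pointer lies along the bar.
- dial_axis (a point): Point on the dial's axis at the top of the bar grip (94 mm above the table).
- dial_tip (a point): Tip of the dial's white pointer, 46 mm from the dial's axis.
- index_tip (a point): Point 46 mm from the dial's axis in the direction of the brass index tab, a 20 x 9 mm block on the box beside the dial's skirt: where the pointer's tip must come to.
- teabowl: A bystander to leave alone: white ceramic bowl, 130 mm across. Origin: on its underside.
- brush: A bystander to leave alone: brush, 160 mm long, lying flat. Origin: on its underside.
- stone: A bystander to leave alone: grey sharpening stone, 60 x 170 x 28 mm. Origin: on its underside.
- spatula: A bystander to leave alone: spatula, 200 mm long, lying flat. Origin: on its underside.
- tin: A bystander to leave alone: tin can, 60 mm across, 70 mm high. Origin: on its underside.
- jar: A bystander to leave alone: jar, 70 mm across, 100 mm high. Origin: on its underside.
- sandblock: A bystander to leave alone: cork sanding block, 60 x 100 x 40 mm. Origin: on its underside.
- cup: A bystander to leave alone: blue mug, 76 mm across, 85 mm high. Origin: on its underside.
Things that resemble listed ones, but are neither listed nor needed, are in the scene too. What is shaped like the bowl_oblong but orange or red is not meant.

How it is judged:
On the way, in this order (a step that is already met when the one before it is completed fails the run):
1. the dial is turned back to zero (value of joint dial below 0.12 rad), for 0.2 s.
2. every bowl stands in place in front of its lid while the dial is still at zero (value of joint dial below 0.12 rad and horizontal distance between bowl_big and spot_big below 0.015 m and angle between each of bowl_big, bowl_small, bowl_square, bowl_smallsq, bowl_oblong's own z axis and vertical below 0.1 rad and z of bowl_big in the frame of spot_big below 0.006 m and linear speed of each of bowl_big, bowl_small, bowl_square, bowl_smallsq, bowl_oblong below 0.02 m/s and horizontal distance between bowl_small and spot_small below 0.015 m and z of bowl_small in the frame of spot_small below 0.006 m and horizontal distance between bowl_square and spot_square below 0.015 m and z of bowl_square in the frame of spot_square below 0.006 m and (angle between the x axis of bowl_square and the x axis of spot_square, either way round below 0.2 rad or angle between the x axis of bowl_square and the y axis of spot_square, either way round below 0.2 rad) and horizontal distance between bowl_smallsq and spot_smallsq below 0.015 m and z of bowl_smallsq in the frame of spot_smallsq below 0.006 m and (angle between the x axis of bowl_smallsq and the x axis of spot_smallsq, either way round below 0.2 rad or angle between the x axis of bowl_smallsq and the y axis of spot_smallsq, either way round below 0.2 rad) and horizontal distance between bowl_oblong and spot_oblong below 0.015 m and z of bowl_oblong in the frame of spot_oblong below 0.006 m and angle between the x axis of bowl_oblong and the x axis of spot_oblong, either way round below 0.2 rad), for 0.2 s.
At the end, for the whole second after the job is handed in: Every bowl present stands mouth down on the board, at rest, its centre within 15 mm of the point on the dark line in front of its own lid, the square and oblong ones within 0.2 rad of their lid's direction; the dial's pointer tip is within 6 mm of the index point (about 7.5 degrees) (horizontal distance between bowl_big and spot_big below 0.015 m and angle between each of bowl_big, bowl_small, bowl_square, bowl_smallsq, bowl_oblong's own z axis and vertical below 0.1 rad and z of bowl_big in the frame of spot_big below 0.006 m and linear speed of each of bowl_big, bowl_small, bowl_square, bowl_smallsq, bowl_oblong below 0.02 m/s and horizontal distance between bowl_small and spot_small below 0.015 m and z of bowl_small in the frame of spot_small below 0.006 m and horizontal distance between bowl_square and spot_square below 0.015 m and z of bowl_square in the frame of spot_square below 0.006 m and (angle between the x axis of bowl_square and the x axis of spot_square, either way round below 0.2 rad or angle between the x axis of bowl_square and the y axis of spot_square, either way round below 0.2 rad) and horizontal distance between bowl_smallsq and spot_smallsq below 0.015 m and z of bowl_smallsq in the frame of spot_smallsq below 0.006 m and (angle between the x axis of bowl_smallsq and the x axis of spot_smallsq, either way round below 0.2 rad or angle between the x axis of bowl_smallsq and the y axis of spot_smallsq, either way round below 0.2 rad) and horizontal distance between bowl_oblong and spot_oblong below 0.015 m and z of bowl_oblong in the frame of spot_oblong below 0.006 m and angle between the x axis of bowl_oblong and the x axis of spot_oblong, either way round below 0.2 rad and horizontal distance between dial_tip and index_tip below 0.006 m and velocity of joint dial below 0.05 rad/s); the robot touches nothing.
It fails at once if a bystander is moved more than 60 mm (distance of any of teabowl, brush, stone, spatula, tin, jar, sandblock, cup from where it was at the start of the episode above 0.06 m).
Of bowl_big, bowl_small, bowl_square, bowl_smallsq, bowl_oblong only 4 to 5 are there at a start; the rules pass over those that are not, and their reading is None.
At some moment in a run one of bowl_big, bowl_small, bowl_square, bowl_smallsq, bowl_oblong may be knocked a few centimetres aside while the robot is not near it.
Once in a run the grip may slacken for a moment while it holds something.
It also fails if it takes over 210 s, if anything falls off the work surface, if the arm or the gripper's body presses on something with over 40 N, if the wrist force passes 120 N, or if a joint passes its speed limit or range.

## Working session

There is one attempt and no reset: what is moved stays moved. The work goes in short steps, Python scripts to look and compute and a tool call to move; the robot and the scene stay as the last step left them, time stands still between calls to the robot, and variables do not carry over. Pictures are saved under pics/ and viewed, and the job is handed in when it is done.

Besides the shell and the picture viewer there is one more tool, called after "Request:" by a JSON object that holds its "api" and its "payload", one argument or row to a line. jog_arm: Moves the arm, as the interface text tells. Its arguments: {"type":"object","properties":{"rows":{"type":"array","items":{"type":"number"}}},"required":["rows"]}

```bash
ls; mkdir -p pics; python3 - <<'E'
from bench import r
import cv2
print(r.observe())
for n in ["scene","top","wrist"]:
    s=r.snapshot(n); cv2.imwrite(f"pics/{n}0.png",s["image"][:,:,::-1])
    print(n,s["mtx"].round(1).tolist(),s["R"].round(3).tolist(),s["t"].round(3).tolist())
E
```

```text
pics
{'t': 0.0, 'joint_positions': array([-1.44382614e+00,  2.59326987e-01,  1.53608697e+00, -5.77805566e-06,
        1.34795689e+00, -2.02822551e-01]), 'qd': array([-2.58305128e-05, -8.94742659e-04,  5.71543347e-04,  2.37232008e-04,
        8.77229781e-04,  1.53131958e-03]), 'joint_efforts': array([ 5.60719091e-04, -4.46034122e+01, -2.90568227e+01, -3.23131890e-04,
        1.14236644e-02, -6.12434434e-06]), 'tool_pos': array([ 0.17805785, -0.51983624,  0.23048172]), 'tcp_rot': array([-0.11605021,  0.6981431 , -0.69688648,  0.1160939 ]), 'force': array([-1.03744099, -0.11448503, -0.81176826]), 'moment': array([0.00532351, 0.04479021, 0.02210743]), 'opening': 0.08546633404119985}
scene [[514.8, 0.0, 287.4], [0.0, 514.8, 207.5], [0.0, 0.0, 1.0]] [[-0.409, 0.913, 0.006], [0.695, 0.315, -0.647], [-0.592, -0.26, -0.763]] [0.163, -0.258, 1.747]
top [[535.2, 0.0, 279.9], [0.0, 535.2, 200.8], [0.0, 0.0, 1.0]] [[0.012, -1.0, -0.014], [-0.989, -0.01, -0.149], [0.149, 0.015, -0.989]] [0.027, 0.481, 1.571]
wrist [[355.2, 0.0, 285.0], [0.0, 355.2, 205.3], [0.0, 0.0, 1.0]] [[0.324, -0.946, -0.002], [-0.91, -0.312, 0.274], [-0.26, -0.087, -0.962]] [-0.549, -0.034, 0.378]
```

View pics/scene0.png

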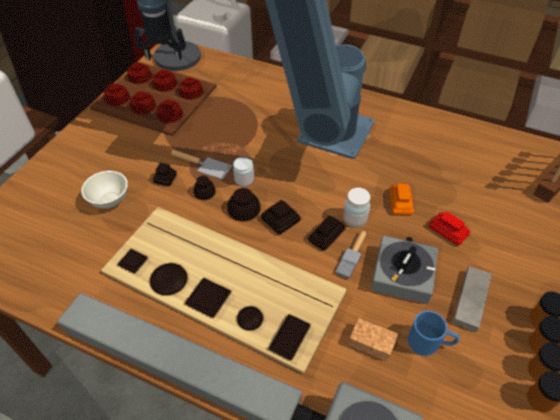

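View pics/top0.png

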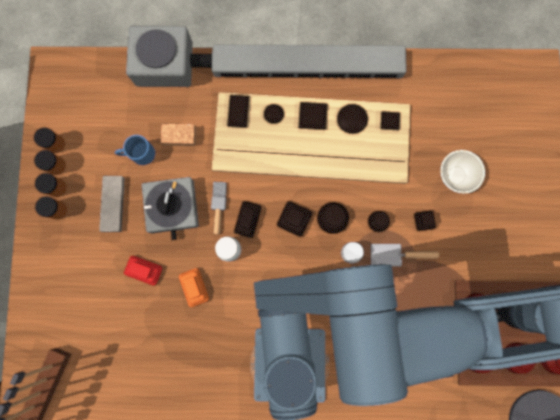

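View pics/wrist0.png

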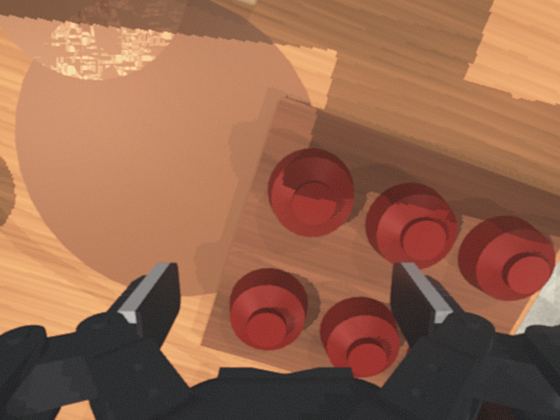

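The scene picture shows all five bowls in a row in front of the board: smallsq (165,173), small (204,187), big (243,204), square (281,216) and oblong (327,232). The lids stand behind the line. The dial is at about (407,262) in "scene" and (170,205) in "top".

Candidates that could be mistaken, in "scene" pixels:
- The red and orange oblongs at (450,228) and (402,198).
- The red bowls on the tray at (110–190,70–110).
- The black jars at the right edge.
- The second grey blower box at (370,405).

I choose the dark bowls and the box with the brass tab.

```bash
cat > h.py <<'E'
from bench import r
import numpy as np, cv2
from scipy.spatial.transform import Rotation as Ro
def ray(s,px):
    d=np.linalg.inv(s["mtx"])@np.array([px[0],px[1],1.]); return -s["R"].T@s["t"], s["R"].T@d
def atz(s,px,z):
    o,d=ray(s,px); return o+d*(z-o[2])/d[2]
def proj(s,X):
    X=np.atleast_2d(X); c=(s["R"]@X.T).T+s["t"]; p=(s["mtx"]@c.T).T; return p[:,:2]/p[:,2:]
def crop(s,name,x,y,w,h,k):
    im=s["image"][y:y+h,x:x+w,::-1]; cv2.imwrite("pics/"+name,cv2.resize(im,None,fx=k,fy=k,interpolation=cv2.INTER_CUBIC))
E
python3 - <<'E'
from h import *
for cam in ["top","scene"]:
    s=r.snapshot(cam)
    if cam=="top": crop(s,"d_top.png",130,165,80,80,7)
    else: crop(s,"d_scene.png",360,220,100,90,6)
    for n,z in [("bowl_big",0),("bowl_small",0),("bowl_square",0),("bowl_smallsq",0),("bowl_oblong",0),("spot_big",.018),("spot_small",.018),("spot_square",.018),("spot_smallsq",.018),("spot_oblong",.018),("ctrl",0),("dial_axis",.094),("dial_tip",.064),("index_tip",.064),("board",0)]:
        L=r.place_of(cam,n)
        print(cam,n,[(round(d["score"],2),np.round(d["point"]).tolist(),atz(s,d["point"],z)[:2].round(3).tolist()) for d in L[:3]])
E
```

```text
top bowl_big [(0.64, [334.0, 217.0], [0.438, -0.132]), (0.42, [249.0, 222.0], [0.418, 0.127])]
top bowl_small [(0.8, [379.0, 218.0], [0.438, -0.268]), (0.4, [141.0, 152.0], [0.638, 0.469]), (0.24, [335.0, 219.0], [0.43, -0.136])]
top bowl_square [(0.64, [299.0, 216.0], [0.438, -0.025])]
top bowl_smallsq [(0.67, [421.0, 219.0], [0.435, -0.396])]
top bowl_oblong [(0.91, [142.0, 270.0], [0.271, 0.447]), (0.72, [193.0, 287.0], [0.222, 0.292]), (0.7, [248.0, 222.0], [0.418, 0.132])]
top spot_big []
top spot_small []
top spot_square []
top spot_smallsq []
top spot_oblong [(0.27, [423.0, 221.0], [0.427, -0.397]), (0.17, [228.0, 250.0], [0.333, 0.185])]
top ctrl [(0.83, [170.0, 203.0], [0.476, 0.372])]
top dial_axis [(0.58, [167.0, 202.0], [0.464, 0.36])]
top dial_tip [(0.56, [173.0, 187.0], [0.515, 0.351]), (0.55, [218.0, 208.0], [0.454, 0.214])]
top index_tip [(0.53, [175.0, 185.0], [0.521, 0.346])]
top board [(0.81, [310.0, 139.0], [0.683, -0.057])]
scene bowl_big [(0.71, [244.0, 207.0], [0.426, -0.127])]
scene bowl_small []
scene bowl_square [(0.68, [200.0, 194.0], [0.436, -0.273])]
scene bowl_smallsq [(0.81, [162.0, 181.0], [0.439, -0.409])]
scene bowl_oblong [(0.83, [452.0, 230.0], [0.26, 0.454]), (0.63, [328.0, 237.0], [0.429, 0.139]), (0.59, [400.0, 198.0], [0.202, 0.286])]
scene spot_big []
scene spot_small [(0.46, [400.0, 274.0], [0.476, 0.361])]
scene spot_square []
scene spot_smallsq []
scene spot_oblong []
scene ctrl [(0.79, [405.0, 280.0], [0.476, 0.377])]
scene dial_axis [(0.93, [409.0, 255.0], [0.467, 0.367]), (0.17, [245.0, 181.0], [0.41, -0.128])]
scene dial_tip [(0.84, [400.0, 274.0], [0.509, 0.361])]
scene index_tip [(0.36, [399.0, 274.0], [0.511, 0.36]), (0.27, [245.0, 207.0], [0.473, -0.098])]
scene board [(0.82, [223.0, 282.0], [0.683, -0.059])]
```

View pics/d_top.png

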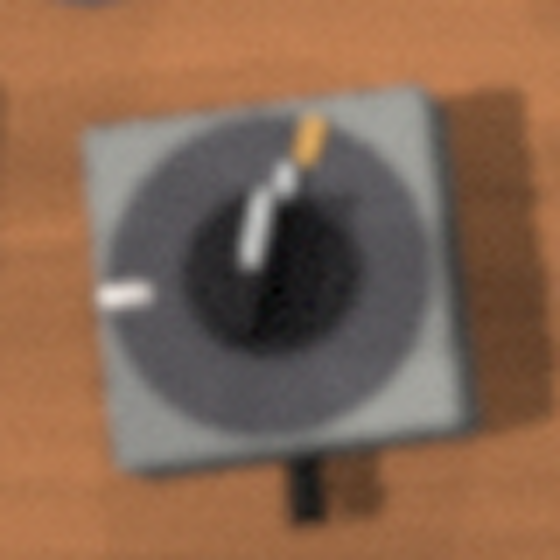

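View pics/d_scene.png

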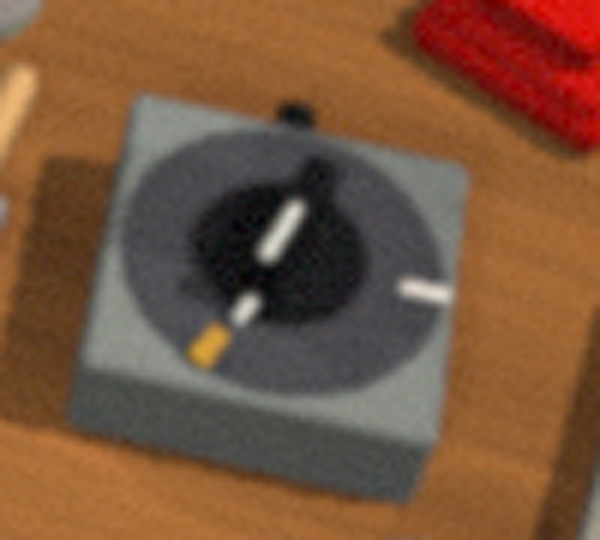

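The pictures show the white zero mark towards +y, at top pixel (148,207). The pointer tip is at about (171,190) and the brass tab at (174,185), so the dial stands near 1.7 rad. Next I'll measure the dial and bowls precisely.

```bash
python3 - <<'E'
from h import *
s=r.snapshot("top"); 
crop(s,"b_top.png",210,185,240,65,3.3)
crop(s,"l_top.png",205,85,215,105,3.7)
f=lambda x,y:(x/7+130,y/7+165)
print("box c top",[atz(s,f(*p),.055)[:2].round(4) for p in [(85,130),(432,90),(470,428),(122,472)]])
print("skirt c",atz(s,f(272,268),.064).round(4),"zero",atz(s,f(125,295),.055).round(4),"brass",atz(s,f(310,140),.06).round(4),"tip",atz(s,f(287,178),.064).round(4),"bar",atz(s,f(262,190),.094).round(4),atz(s,f(248,268),.094).round(4))
s=r.snapshot("scene")
g=lambda x,y:(x/6+360,y/6+220)
crop(s,"b_scene.png",140,150,220,110,3.6)
print("box c",[atz(s,g(*p),.055)[:2].round(4) for p in [(140,97),(467,168),(435,440),(83,367)]])
print("zero",atz(s,g(425,291),.055).round(4),"brass",atz(s,g(210,347),.06).round(4),"tip",atz(s,g(245,310),.064).round(4),"bar",atz(s,g(297,205),.094).round(4),atz(s,g(267,260),.094).round(4))
E
```

```text
box c top [array([0.5257, 0.4454]), array([0.5446, 0.2974]), array([0.3996, 0.276 ]), array([0.3794, 0.4224])]
skirt c [0.4657 0.3606 0.064 ] zero [0.4547 0.4248 0.055 ] brass [0.5215 0.3477 0.06  ] tip [0.5043 0.3559 0.064 ] bar [0.4941 0.3595 0.094 ] [0.4613 0.3638 0.094 ]
box c [array([0.4046, 0.2866]), array([0.3827, 0.4303]), array([0.525 , 0.4508]), array([0.5513, 0.3072])]
zero [0.4543 0.4291 0.055 ] brass [0.5231 0.3532 0.06  ] tip [0.5019 0.3616 0.064 ] bar [0.4629 0.3677 0.094 ] [0.4953 0.3638 0.094 ]
```

```bash
sleep 0
```

```text
(no output)
```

View pics/b_top.png

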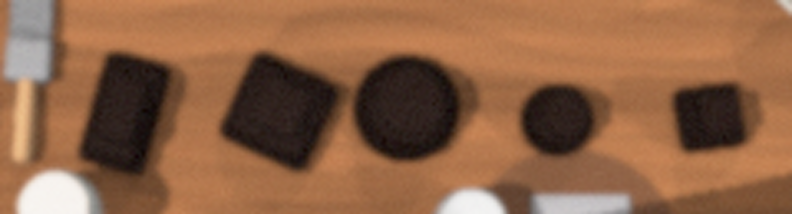

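View pics/l_top.png

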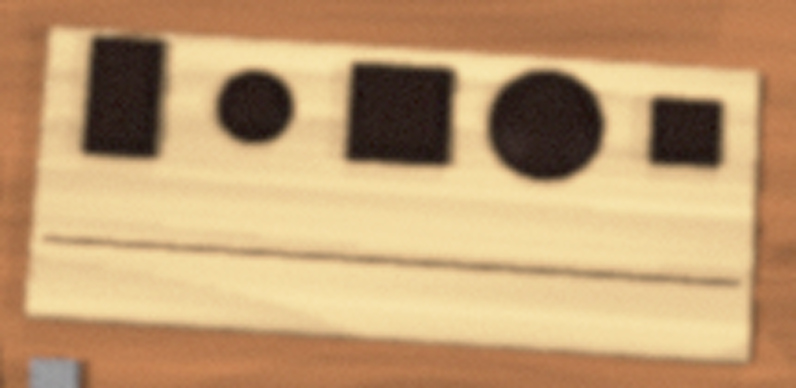

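View pics/b_scene.png

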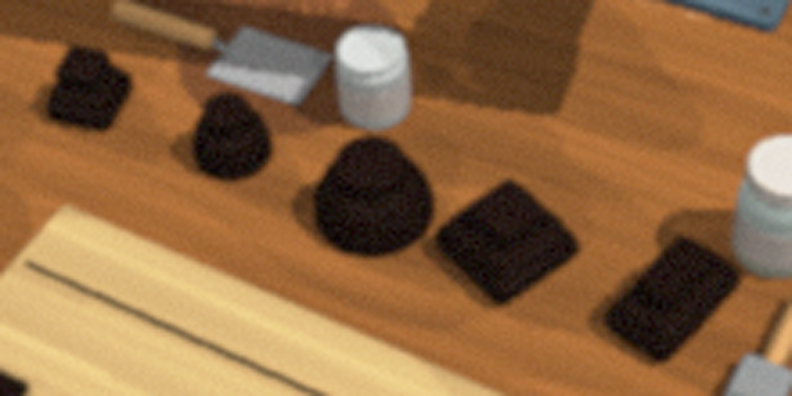

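```bash
cat >> h.py <<'E'
def axes(o=None):
    o=o or r.observe(); M=Ro.from_quat(o["tcp_rot"]).as_matrix(); return np.array(o["tool_pos"]),M
def go(target,jawdeg=None):
    """shift in tool axes cm, and turn rad, to TCP target (x,y,z), jaw direction (tool z) deg mod 180"""
    p,M=axes(); d=M.T@(np.array(target)-p)*100
    yaw=np.degrees(np.arctan2(M[1,2],M[0,2])); out=[]
    if jawdeg is not None:
        for k in (-2,-1,0,1,2):
            dd=jawdeg+180*k-yaw
            if abs(dd)<185: out.append(round(-np.radians(dd),3))
    o=r.observe()
    print("t",round(o["t"],2),"shift cm",d.round(2),"jaw now",round(yaw,1),"turns",out,"q1,q4,q6",o["joint_positions"][[0,3,5]].round(2),"p",p.round(4),"f",o["force"].round(1),"open",round(o["opening"],4))
E
python3 -c "
from h import *
print(axes()[1].round(3)); go((.464,.364,.2),82.5)"
```

```text
[[-0.946 -0.     0.324]
 [-0.324  0.    -0.946]
 [-0.    -1.    -0.   ]]
t 1.85 shift cm [-55.69   3.13 -74.41] jaw now -71.1 turns [np.float64(0.461), np.float64(-2.681)] q1,q4,q6 [-1.44 -0.   -0.2 ] p [ 0.1781 -0.5203  0.2313] f [-1.4 -0.8 -0.4] open 0.0851
```

Request:
{"api": "jog_arm", "payload": {
  "rows": [8,-55.7,3,-74.4,0.46,8,-55.7,3,-74.4,0.46,8,-55.7,3,-74.4,0.46,8,-55.7,3,-74.4,0.46,8,-55.7,3,-74.4,0.46,8,-55.7,3,-74.4,0.46,8,-55.7,3,-74.4,0.46,8,-55.7,3,-74.4,0.46]
}}

```text
t: 2.85
tool_pos: [0.3324, -0.0432, 0.2156]
tcp_rot: [-0.047, -0.705, 0.706, 0.046]
force: [1.5, -0.0, 0.7]
opening: 0.0797
```

```bash
python3 -c "
from h import *
go((.464,.364,.2),-97.5)
s=r.snapshot('top');crop(s,'m1.png',0,0,560,420,1)"
```

```text
t 2.85 shift cm [ -7.72   1.55 -42.09] jaw now -97.5 turns [np.float64(3.141), np.float64(-0.0), np.float64(-3.142)] q1,q4,q6 [-0.47  0.    1.24] p [ 0.3324 -0.0432  0.2156] f [ 1.5 -0.   0.7] open 0.0797
```

Request:
{"api": "jog_arm", "payload": {
  "rows": [6,-7.7,1.5,-42.1,0,6,-7.7,1.5,-42.1,0,6,-7.7,1.5,-42.1,0,6,-7.7,1.5,-42.1,0,6,-7.7,1.5,-42.1,0,6,-7.7,1.5,-42.1,0,6,-7.7,1.5,-42.1,0,6,-7.7,1.5,-42.1,0]
}}

```text
t: 3.9
tool_pos: [0.4634, 0.3654, 0.199]
tcp_rot: [0.044, 0.706, -0.706, -0.045]
force: [-0.0, -0.7, 0.2]
opening: 0.0599
```

```bash
python3 -c "
from h import *
go((.464,.364,.2),-97.5)
s=r.snapshot('wrist');crop(s,'w1.png',0,0,560,420,1.4)
print((-s['R'].T@s['t']).round(3), proj(s,[(.464,.364,.094),(.464,.364,.064)]))
for n,z in [('dial_axis',.094),('dial_tip',.064),('index_tip',.064),('ctrl',0)]:
  print(n,[(round(d['score'],2),np.round(d['point']),atz(s,d['point'],z).round(4)) for d in r.place_of('wrist',n)[:2]])
"
```

```text
t 3.9 shift cm [-0.07 -0.1   0.13] jaw now -97.3 turns [np.float64(3.146), np.float64(0.004), np.float64(-3.137)] q1,q4,q6 [0.48 0.   2.18] p [0.4634 0.3654 0.199 ] f [-0.  -0.7  0.2] open 0.0599
[0.533 0.357 0.341] [[287.83629221 204.3276779 ]
 [287.55991522 194.1578118 ]]
dial_axis [(0.64, array([284., 202.]), array([0.466 , 0.3662, 0.094 ])), (0.36, array([470., 278.]), array([0.3877, 0.2325, 0.094 ]))]
dial_tip [(0.97, array([285., 133.]), array([0.5118, 0.3597, 0.064 ]))]
index_tip [(0.8, array([294., 137.]), array([0.5081, 0.3534, 0.064 ]))]
ctrl [(0.61, array([282., 178.]), array([0.4648, 0.3686, 0.    ]))]
```

View pics/w1.png

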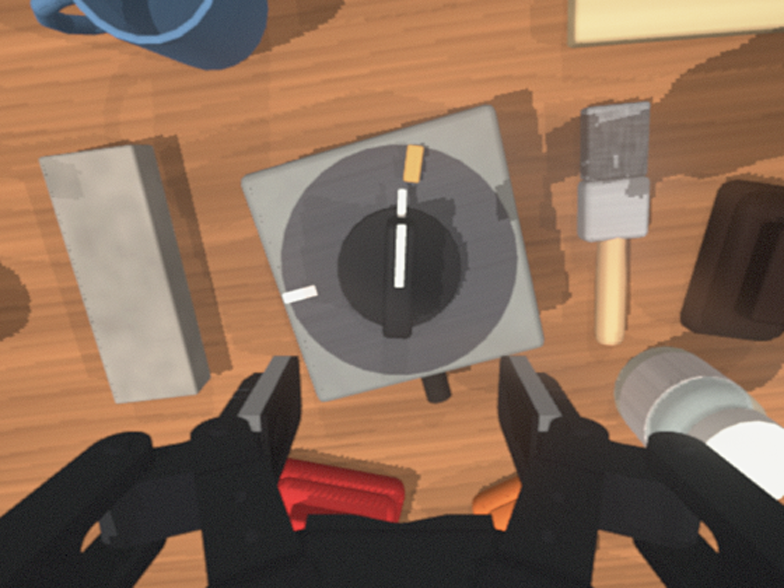

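```bash
python3 -c "
from h import *
s=r.snapshot('wrist')
P={'skirt':(400,267,.064),'zero':(300,294,.055),'brass':(414,163,.06),'tip':(402,190,.0645),'tipin':(402,214,.066),'bar1':(401,226,.094),'bar2':(399,286,.094),'bl':(243,180,.055),'bt':(492,105,.055),'br':(543,344,.055),'bb':(322,400,.055)}
W={k:atz(s,(x/1.4,y/1.4),z) for k,(x,y,z) in P.items()}
for k in W: print(k,W[k].round(4))
c=(W['bl']+W['bt']+W['br']+W['bb'])/4; print('c',c)
for c in (c,W['skirt']):
  for k in ('zero','brass','tip'): d=W[k]-c; print(k,np.degrees(np.arctan2(d[1],d[0])).round(1),np.hypot(d[0],d[1]).round(4))
d=W['bar1']-W['bar2'];print(np.degrees(np.arctan2(d[1],d[0])))
d=W['bl']-W['bt'];print(np.degrees(np.arctan2(d[1],d[0])))
d=W['bb']-W['br'];print(np.degrees(np.arctan2(d[1],d[0])))
"
```

```text
skirt [0.4662 0.3609 0.064 ]
zero [0.4553 0.4231 0.055 ]
brass [0.5225 0.3457 0.06  ]
tip [0.5093 0.3542 0.0645]
tipin [0.4964 0.3559 0.066 ]
bar1 [0.4942 0.3568 0.094 ]
bar2 [0.4634 0.3619 0.094 ]
bl [0.5258 0.4426 0.055 ]
bt [0.5472 0.2998 0.055 ]
br [0.4037 0.2796 0.055 ]
bb [0.3836 0.4223 0.055 ]
c [0.46505186 0.36109626 0.055     ]
zero 98.9 0.0628
brass -15.0 0.0595
tip -8.9 0.0448
zero 99.9 0.0631
brass -15.1 0.0584
tip -8.9 0.0436
-9.367350016475973
98.52183148634117
98.01576113424687
```

The wrist view shows the pointer at about -9° world, zero at about 98.6°, brass at -15° and the dial axis at (0.466,0.362). I'll turn the bar by -1.88 rad now. The final value should be about 1.98 rad.

```bash
python3 -c "
from h import *
go((.466,.362,.070),-99)
"
```

```text
t 4.2 shift cm [-0.29 13.06 -0.11] jaw now -97.5 turns [np.float64(3.167), np.float64(0.025), np.float64(-3.116)] q1,q4,q6 [ 0.47 -0.    2.18] p [0.463  0.3613 0.2006] f [-1.5  1.3 -0.6] open 0.0602
```

Request:
{"api": "jog_arm", "payload": {
  "rows": [5,-0.3,5,-0.1,0.025,5,-0.3,10,-0.1,0.025,5,-0.3,13,-0.1,0.025,5,-0.3,13,-0.1,0.025,0,-0.3,13,-0.1,0.025,0,-0.3,13,-0.1,0.025,0,-0.3,13,-0.1,0.025,0,-0.3,13,-0.1,0.025]
}}

```text
t: 5.2
tool_pos: [0.4677, 0.3648, 0.0727]
tcp_rot: [0.056, 0.706, -0.704, -0.053]
force: [-1.0, 4.5, 5.8]
opening: 0.0149
```

```bash
python3 -c "
from h import *
go((.466,.362,.070),-99)
"
```

```text
t 5.2 shift cm [0.13 0.27 0.3 ] jaw now -98.9 turns [np.float64(3.143), np.float64(0.002), np.float64(-3.14)] q1,q4,q6 [0.47 0.   2.2 ] p [0.4677 0.3648 0.0727] f [-1.   4.5  5.8] open 0.0149
```

Request:
{"api": "jog_arm", "payload": {
  "rows": [0,0,0,0.2,-0.15,0,0,0,0.2,-0.33,0,0,0,0.2,-0.51,0,0,0,0.2,-0.69,0,0,0,0.2,-0.87,0,0,0,0.2,-1.05,0,0,0,0.2,-1.23,0,0,0,0.2,-1.41]
}}

```text
t: 6.2
tool_pos: [0.4655, 0.3684, 0.0728]
tcp_rot: [-0.413, 0.574, -0.568, 0.42]
force: [-8.1, 24.5, 4.2]
opening: 0.0151
```

```bash
python3 -c "
from h import *
go((.466,.362,.070),8.6); print(r.observe()['moment'])
"
```

```text
t 6.2 shift cm [0.6  0.27 0.24] jaw now -17.8 turns [np.float64(2.681), np.float64(-0.461)] q1,q4,q6 [0.48 0.01 0.78] p [0.4655 0.3684 0.0728] f [-8.1 24.5  4.2] open 0.0151
[ 4.03359813  1.1684716  -0.06081548]
```

Request:
{"api": "jog_arm", "payload": {
  "rows": [0,-0.5,0,0,-0.1,0,-0.5,0,0,-0.2,0,-0.5,0,0,-0.3,0,-0.5,0,0,-0.38,0,-0.5,0,0,-0.44,0,-0.5,0,0,-0.46,0,-0.5,0,0,-0.46,0,-0.5,0,0,-0.46]
}}

```text
t: 7.2
tool_pos: [0.4641, 0.3689, 0.0727]
tcp_rot: [-0.534, 0.465, -0.461, 0.535]
force: [-13.7, 9.0, 15.4]
opening: 0.0147
```

```bash
python3 -c "
from h import *
go((.466,.362,.070),8.6); print(r.observe()['moment'])
s=r.snapshot('wrist');crop(s,'w2.png',0,0,560,420,1.4)
"
```

```text
t 7.2 shift cm [0.71 0.26 0.09] jaw now 8.3 turns [np.float64(3.136), np.float64(-0.006), np.float64(-3.147)] q1,q4,q6 [0.48 0.01 0.33] p [0.4641 0.3689 0.0727] f [-13.7   9.   15.4] open 0.0147
[ 1.54719671  2.21552309 -0.00823295]
```

View pics/w2.png

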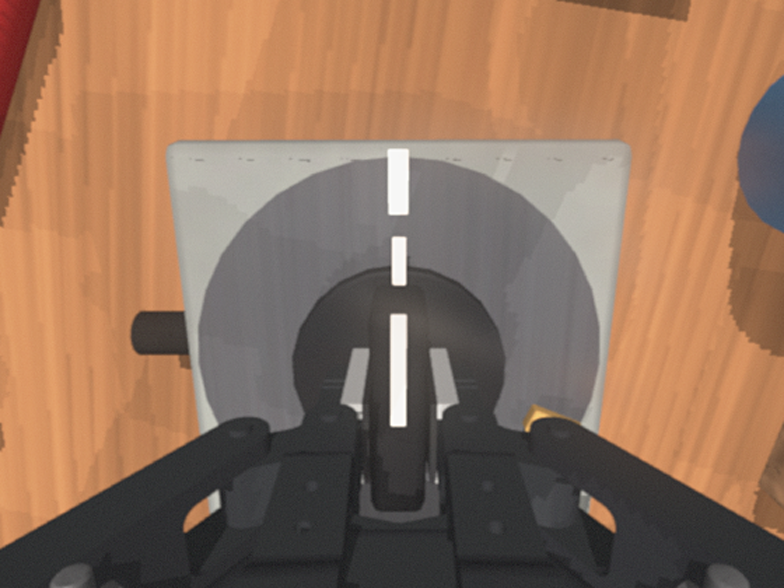

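The pointer at (399,260) lies in line with the zero mark at (398,182). I'll nudge slightly towards the stop, release and lift.

Request:
{"api": "jog_arm", "payload": {
  "rows": [0,0,0,0,-0.04,0,0,0,0,-0.04,5,0,0,0,-0.04,5,0,0,0,-0.04,5,0,0,0,-0.04,5,0,-5,0,-0.04,5,0,-10,0,-0.04,5,0,-15,0,-0.04]
}}

```text
t: 8.25
tool_pos: [0.4675, 0.3654, 0.2215]
tcp_rot: [0.544, -0.452, 0.452, -0.543]
force: [2.2, 0.6, -0.0]
opening: 0.0499
```

```bash
python3 - <<'E'
from h import *
go((.466,.362,.070),8.6)
s=r.snapshot('wrist');crop(s,'w3.png',0,0,560,420,1.4)
for n,z in [('dial_axis',.094),('dial_tip',.064),('index_tip',.064),('ctrl',0)]:
  print(n,[(round(d['score'],2),np.round(d['point']),atz(s,d['point'],z).round(4)) for d in r.place_of('wrist',n)[:2]])
for cam in ["top","scene"]:
    s=r.snapshot(cam)
    for n in ["bowl_big","bowl_small","bowl_square","bowl_smallsq","bowl_oblong"]:
        L=r.silhouettes(cam,n)
        for d in L[:3]:
            m=d["mask"]; print(cam,n,round(d["score"],2),np.round(d["bbox"]).tolist(), m.sum(), s["image"][m].mean(0).round())
E
```

```text
t 8.25 shift cm [ 0.3  15.15 -0.2 ] jaw now 10.5 turns [np.float64(3.175), np.float64(0.033), np.float64(-3.108)] q1,q4,q6 [ 0.48 -0.    0.29] p [0.4675 0.3654 0.2215] f [ 2.2  0.6 -0. ] open 0.0499
dial_axis [(0.7, array([279., 190.]), array([0.4629, 0.3702, 0.094 ]))]
dial_tip [(0.88, array([280., 133.]), array([0.4562, 0.4112, 0.064 ]))]
index_tip [(0.61, array([329., 209.]), array([0.51  , 0.3544, 0.064 ]))]
ctrl [(0.83, array([282., 173.]), array([0.4647, 0.3658, 0.    ]))]
top bowl_big 0.39 [387.0, 120.0, 18.0, 18.0] 353 [65. 49. 38.]
top bowl_small 0.83 [377.0, 221.0, 24.0, 18.0] 386 [52. 36. 29.]
top bowl_small 0.56 [310.0, 137.0, 194.0, 88.0] 12253 [232. 207. 155.]
top bowl_square 0.85 [298.0, 219.0, 30.0, 38.0] 792 [38. 27. 22.]
top bowl_square 0.21 [353.0, 118.0, 31.0, 36.0] 765 [62. 46. 38.]
top bowl_smallsq 0.65 [425.0, 218.0, 26.0, 25.0] 451 [63. 42. 32.]
top bowl_oblong 0.79 [249.0, 220.0, 29.0, 34.0] 692 [49. 34. 28.]
top bowl_oblong 0.76 [197.0, 284.0, 25.0, 32.0] 405 [202. 110.  58.]
scene bowl_big 0.97 [244.0, 204.0, 28.0, 33.0] 874 [28. 17. 13.]
scene bowl_big 0.62 [202.0, 165.0, 56.0, 25.0] 504 [150. 138. 123.]
scene bowl_small 0.62 [203.0, 190.0, 26.0, 21.0] 411 [38. 24. 17.]
scene bowl_small 0.53 [209.0, 297.0, 45.0, 39.0] 1090 [46. 32. 24.]
scene bowl_small 0.53 [406.0, 264.0, 27.0, 28.0] 560 [41. 41. 41.]
scene bowl_square 0.62 [280.0, 219.0, 42.0, 26.0] 790 [27. 17. 13.]
scene bowl_square 0.27 [402.0, 271.0, 67.0, 65.0] 3448 [90. 89. 87.]
scene bowl_smallsq 0.61 [164.0, 175.0, 25.0, 24.0] 418 [42. 27. 19.]
scene bowl_smallsq 0.59 [225.0, 291.0, 244.0, 164.0] 15265 [215. 182. 122.]
scene bowl_oblong 0.7 [327.0, 232.0, 38.0, 33.0] 767 [40. 25. 18.]
scene bowl_oblong 0.65 [450.0, 229.0, 40.0, 29.0] 804 [168.  21.  15.]
scene bowl_oblong 0.57 [402.0, 197.0, 23.0, 31.0] 669 [204.  98.   4.]
```

View pics/w3.png

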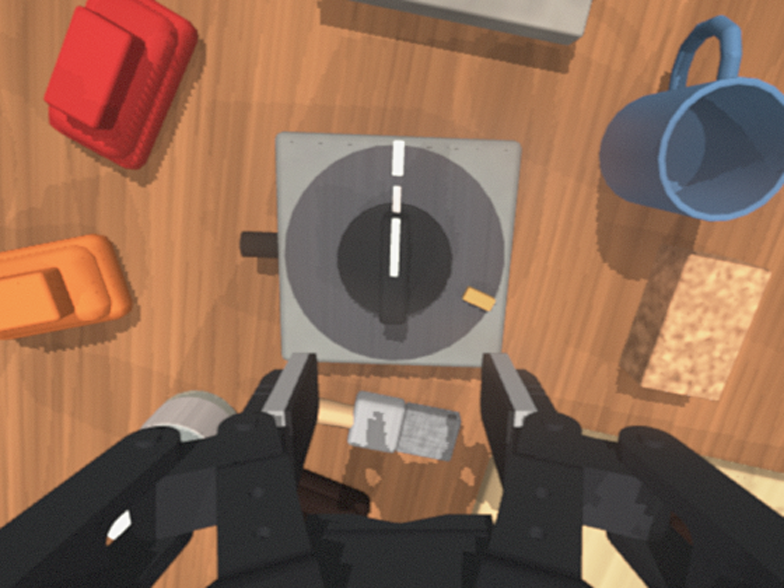

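The dial is at zero: the pointer at (397,200) lies in line with the white mark at (398,157). Next I'll rectify the top and scene views at the lid and bowl heights and fit the shapes.

```bash
cat >> h.py <<'E'
def rect(s,z,x0=.35,x1=.85,y0=-.5,y1=.3,res=.001):
    # output: col -> y decreasing (left=+y), row -> x decreasing (up=+x)
    W=int((y1-y0)/res);H=int((x1-x0)/res)
    uv=np.float32([[0,0],[W,0],[W,H],[0,H]]); X=np.array([[x1,y1,z],[x1,y0,z],[x0,y0,z],[x0,y1,z]])
    Hm=cv2.getPerspectiveTransform(proj(s,X).astype(np.float32),uv)
    return cv2.warpPerspective(s["image"],Hm,(W,H),flags=cv2.INTER_CUBIC)
def w(px,x1=.85,y1=.3,res=.001): return np.array([x1-px[1]*res,y1-px[0]*res])
def dark(im,thr=75,amin=1500,amax=14000):
    m=(im.max(2)<thr).astype(np.uint8); m=cv2.morphologyEx(m,cv2.MORPH_OPEN,np.ones((5,5)))
    m=cv2.morphologyEx(m,cv2.MORPH_CLOSE,np.ones((7,7)))
    out=[]
    for c in cv2.findContours(m,cv2.RETR_EXTERNAL,cv2.CHAIN_APPROX_NONE)[0]:
        a=cv2.contourArea(c)
        if amin<a<amax:
            M=cv2.moments(c); ce=w((M["m10"]/M["m00"],M["m01"]/M["m00"])); rc=cv2.minAreaRect(c)
            b=cv2.boxPoints(rc); e=b[1]-b[0]; f=b[2]-b[1]; L=e if np.hypot(*e)>np.hypot(*f) else f
            ang=np.degrees(np.arctan2(-L[0],-L[1]))%180  # world angle of long side
            out.append((ce.round(4),w(rc[0]).round(4),np.round(sorted(rc[1])),round(ang,1),a))
    return out
E
python3 - <<'E'
from h import *
for cam in ("top","scene"):
    s=r.snapshot(cam)
    for z in (.037,.05):
        im=rect(s,z); cv2.imwrite(f"pics/rect_{cam}{z}.png",im[:,:,::-1])
        print(cam,z)
        for o in dark(im): print("  ",*o)
E
```

```text
top 0.037
   [ 0.4229 -0.2617] [ 0.4225 -0.262 ] [59. 62.] 90.0 2945.0
   [ 0.4267 -0.3984] [ 0.4267 -0.3984] [54. 57.] 98.1 2846.5
   [0.4252 0.1286] [0.4246 0.13  ] [ 63. 102.] 164.7 5807.0
   [ 0.4317 -0.1253] [ 0.4316 -0.1258] [92. 97.] 153.4 7102.0
   [ 0.429  -0.0118] [ 0.4288 -0.0114] [85. 87.] 66.8 6790.0
   [ 0.7331 -0.3012] [ 0.7331 -0.3012] [50. 52.] 86.6 2481.0
   [0.7522 0.056 ] [0.7525 0.056 ] [55. 56.] 90.0 2474.0
   [ 0.7383 -0.1855] [ 0.7385 -0.186 ] [87. 88.] 90.0 6041.0
   [ 0.7466 -0.0647] [ 0.7465 -0.0648] [78. 80.] 86.5 5972.5
   [0.7599 0.165 ] [0.7599 0.1648] [56. 97.] 176.7 5229.5
top 0.05
   [ 0.4213 -0.2595] [ 0.421  -0.2595] [60. 61.] 90.0 2900.5
   [ 0.4252 -0.3951] [ 0.4254 -0.3951] [53. 57.] 97.8 2803.0
   [0.4238 0.1275] [0.423  0.1288] [ 62. 101.] 165.1 5717.0
   [ 0.4301 -0.1242] [ 0.4299 -0.1247] [92. 95.] 153.4 6999.5
   [ 0.4275 -0.0116] [ 0.4274 -0.0112] [84. 86.] 66.8 6682.0
   [ 0.7291 -0.2986] [ 0.729  -0.2987] [50. 52.] 86.3 2466.0
   [0.7479 0.0556] [0.748  0.0555] [54. 55.] 90.0 2423.5
   [ 0.7342 -0.1839] [ 0.734  -0.1845] [86. 87.] 90.0 5
[... 406 characters left out ...]
0.063 ] [60. 61.] 0.0 2927.0
   [ 0.7495 -0.1782] [ 0.749 -0.178] [92. 92.] 0.0 6694.5
   [ 0.755  -0.0588] [ 0.755  -0.0589] [84. 84.] 177.0 6758.5
   [0.7683 0.1701] [0.7683 0.17  ] [ 60. 102.] 176.9 5917.0
scene 0.05
   [ 0.4482 -0.2468] [ 0.4468 -0.2498] [63. 95.] 45.0 4457.0
   [ 0.4505 -0.3819] [ 0.4481 -0.3815] [66. 84.] 11.3 4500.5
   [0.4527 0.1404] [0.4519 0.1405] [ 66. 113.] 166.0 6668.5
   [ 0.7476 -0.2865] [ 0.7476 -0.2865] [55. 56.] 86.2 2932.5
   [0.7695 0.0663] [0.769  0.0665] [59. 60.] 0.0 2849.0
   [ 0.7556 -0.1717] [ 0.7555 -0.1715] [91. 91.] 0.0 6549.5
   [ 0.761  -0.0537] [ 0.7612 -0.0538] [82. 83.] 176.8 6618.5
   [0.774  0.1725] [0.774  0.1724] [ 59. 101.] 176.8 5772.5
```

View pics/rect_top0.037.png

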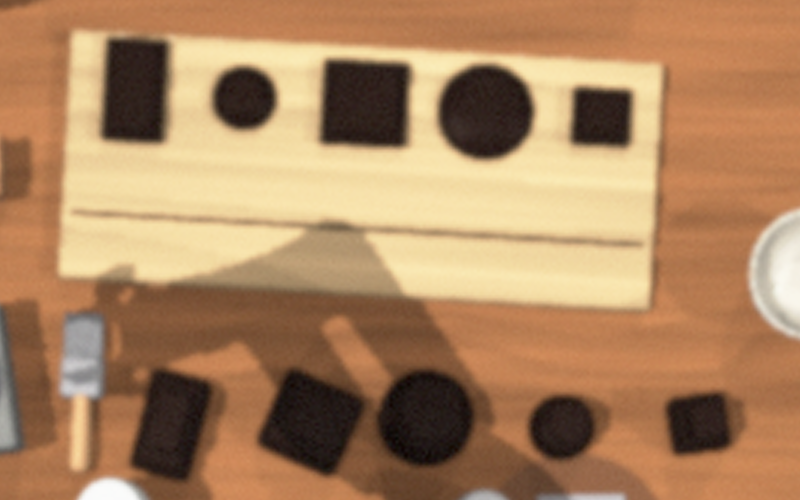

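View pics/rect_scene0.037.png

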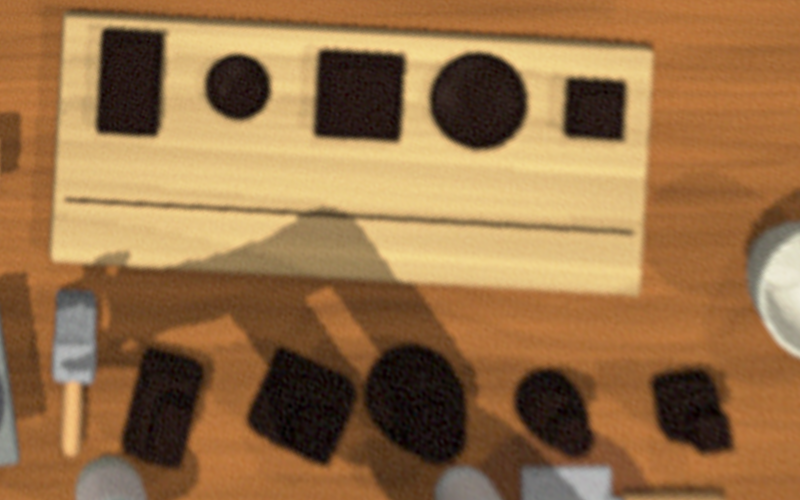

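```bash
python3 -c "
from h import *
go((.43,.134,.19),75.5)
"
```

```text
t 9.2 shift cm [22.12  3.02 -7.92] jaw now 10.5 turns [np.float64(2.008), np.float64(-1.134)] q1,q4,q6 [ 0.48 -0.    0.29] p [0.4673 0.366  0.2202] f [-0.8  0.9 -0.2] open 0.05
```

Request:
{"api": "jog_arm", "payload": {
  "rows": [7,22.1,3,-7.9,-1.13,7,22.1,3,-7.9,-1.13,7,22.1,3,-7.9,-1.13,7,22.1,3,-7.9,-1.13,7,22.1,3,-7.9,-1.13,7,22.1,3,-7.9,-1.13,7,22.1,3,-7.9,-1.13,7,22.1,3,-7.9,-1.13]
}}

```text
t: 10.2
tool_pos: [0.4301, 0.1341, 0.1904]
tcp_rot: [-0.701, 0.091, -0.091, 0.701]
force: [-0.6, 0.2, -0.2]
opening: 0.07
```

```bash
cat >> h.py <<'E'
def wlook(name,n,zs=(0,)):
    s=r.snapshot('wrist')
    im=cv2.resize(s["image"],None,fx=1.4,fy=1.4)[:,:,::-1].copy()
    for d in r.place_of('wrist',n)[:3]:
        print(n,round(d['score'],2),np.round(d['point']),[atz(s,d['point'],z)[:2].round(4) for z in zs])
    for d in r.silhouettes('wrist',n)[:2]:
        c=max(cv2.findContours(d["mask"].astype(np.uint8),0,2)[0],key=cv2.contourArea); print(" sil",round(d['score'],2),np.round(d['bbox']),cv2.minAreaRect(c))
    cv2.imwrite("pics/"+name,im); return s
E
python3 -c "
from h import *
go((.43,.134,.19),75.5)
s=wlook('w4.png','bowl_oblong'); print(proj(s,[axes()[0]-[0,0,.15]]))
"
```

```text
t 10.2 shift cm [-0.01  0.04 -0.02] jaw now 75.2 turns [np.float64(3.137), np.float64(-0.005), np.float64(-3.146)] q1,q4,q6 [ 0.05 -0.   -1.26] p [0.4301 0.1341 0.1904] f [-0.6  0.2 -0.2] open 0.07
bowl_oblong 0.82 [285. 176.] [array([0.4278, 0.1354])]
bowl_oblong 0.49 [382. 187.] [array([0.4613, 0.2227])]
 sil 0.8 [281. 179.  76. 113.] ((281.0, 177.5), (113.0, 72.0), 90.0)
[[284.10993967 188.80804238]]
```

View pics/w4.png

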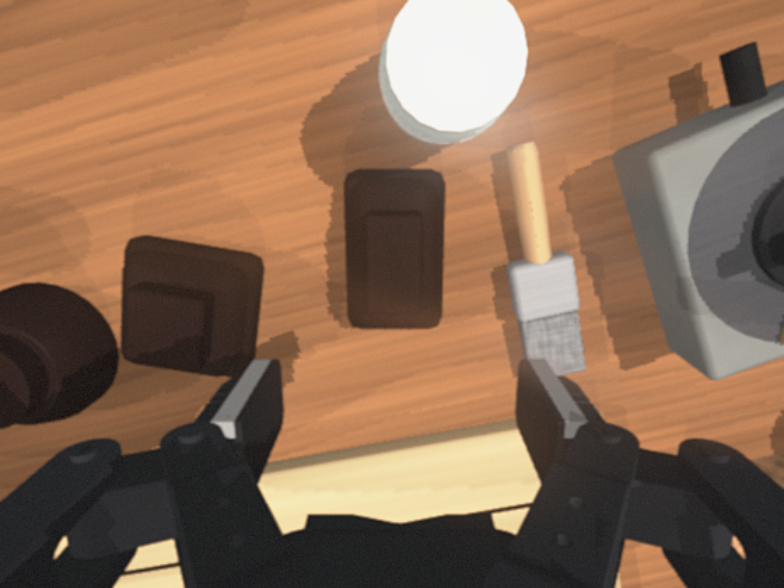

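The wrist view shows the dark oblong bowl at (394,248), aligned with the jaws, between the square bowl at (195,305) and the brush.

```bash
python3 -c "
from h import *
s=r.snapshot('wrist'); print(atz(s,(394.5/1.4,248/1.4),0.004), atz(s,(394.5/1.4,211/1.4),0.054))
go((.429,.132,.041),75.5)
"
```

```text
[0.42674486 0.13296446 0.004     ] [0.39696576 0.14134404 0.054     ]
t 10.4 shift cm [-0.05 14.92 -0.25] jaw now 75.2 turns [np.float64(3.137), np.float64(-0.004), np.float64(-3.146)] q1,q4,q6 [ 0.05 -0.   -1.26] p [0.4301 0.1343 0.1902] f [0.5 0.1 0.1] open 0.0697
```

```bash
python3 -c "
from h import *
go((.427,.133,.041),75.5)
"
```

```text
t 10.4 shift cm [-0.27 14.92 -0.21] jaw now 75.2 turns [np.float64(3.137), np.float64(-0.004), np.float64(-3.146)] q1,q4,q6 [ 0.05 -0.   -1.26] p [0.4301 0.1343 0.1902] f [0.5 0.1 0.1] open 0.0697
```

Request:
{"api": "jog_arm", "payload": {
  "rows": [6,-0.3,5,-0.2,0,6,-0.3,10,-0.2,0,6,-0.3,13,-0.2,0,6,-0.3,14.9,-0.2,0,6,-0.3,14.9,-0.2,0,0,-0.3,14.9,-0.2,0,0,-0.3,14.9,-0.2,0,0,-0.3,14.9,-0.2,0]
}}

```text
t: 11.4
tool_pos: [0.4278, 0.1332, 0.0425]
tcp_rot: [-0.701, 0.09, -0.092, 0.701]
force: [-0.3, 0.1, 6.6]
opening: 0.0321
```

```bash
python3 -c "
from h import *
go((.639,.1745,.15),86.8)
s=r.snapshot('wrist');crop(s,'w5.png',0,0,560,420,1.4)
"
```

```text
t 11.4 shift cm [ 19.41 -10.69   9.37] jaw now 75.3 turns [np.float64(2.941), np.float64(-0.201)] q1,q4,q6 [ 0.05  0.   -1.26] p [0.4278 0.1332 0.0425] f [-0.3  0.1  6.6] open 0.0321
```

View pics/w5.png

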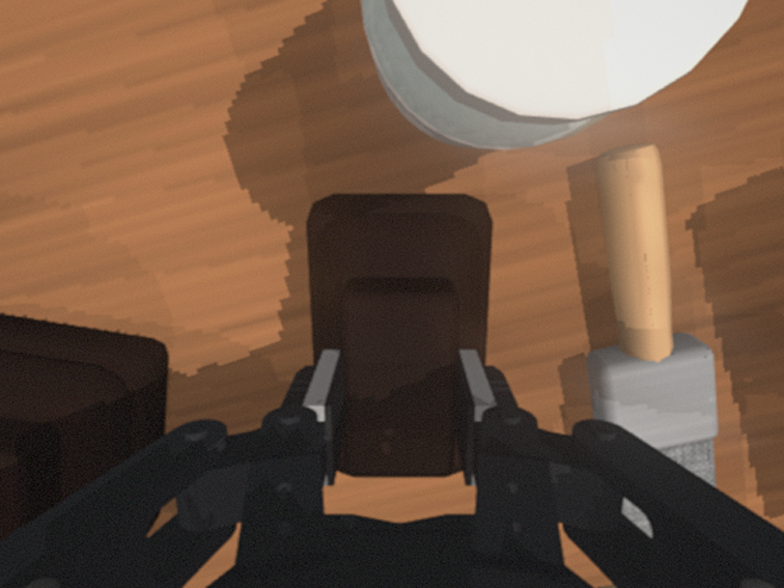

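The foot is between the pads and the opening reads 32 mm. I'll lift and carry it to the spot at (0.639,0.1745).

Request:
{"api": "jog_arm", "payload": {
  "rows": [0,0,-3,0,0,0,0,-7,0,0,0,0,-10.7,0,0,0,4,-10.7,2,-0.05,0,9,-10.7,4.5,-0.1,0,14,-10.7,7,-0.15,0,19.4,-10.7,9.4,-0.2,0,19.4,-10.7,9.4,-0.2]
}}

```text
t: 12.45
tool_pos: [0.6414, 0.1747, 0.1464]
tcp_rot: [0.707, -0.02, 0.02, -0.707]
force: [-1.2, -0.4, -1.2]
opening: 0.0322
```

```bash
python3 -c "
from h import *
go((.639,.1745,.0615),86.8)
s=r.snapshot('top');im=rect(s,.037);cv2.imwrite('pics/t5.png',im[:,:,::-1])
s=r.snapshot('wrist');crop(s,'w6.png',0,0,560,420,1.)
"
```

```text
t 12.45 shift cm [-0.24  8.49 -0.04] jaw now 86.7 turns [np.float64(3.14), np.float64(-0.001), np.float64(-3.143)] q1,q4,q6 [ 0.1  -0.   -1.42] p [0.6414 0.1747 0.1464] f [-1.2 -0.4 -1.2] open 0.0322
```

View pics/w6.png

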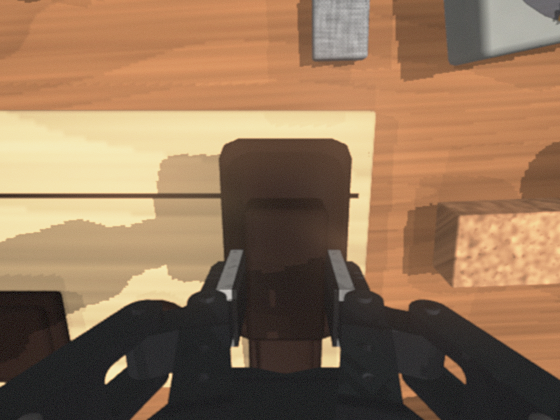

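The carried bowl hangs at (285,200) in the picture. The line runs along row 196, and the square lid is at bottom left. I'll check the line's position from this view.

```bash
python3 -c "
from h import *
s=r.snapshot('wrist')
for p in [(5,195),(200,195.5),(357,196),(373,112),(366,235),(0,111)]: print(p,atz(s,p,.018).round(4))
for cam in ('top','scene'):
  s=r.snapshot(cam)
  im=rect(s,.018); g=cv2.cvtColor(im,cv2.COLOR_RGB2GRAY); cv2.imwrite('pics/z18_%s.png'%cam,im[:,:,::-1])
"
```

```text
(5, 195) [ 0.6248 -0.0445  0.018 ]
(200, 195.5) [0.634  0.1085 0.018 ]
(357, 196) [0.6414 0.2318 0.018 ]
(373, 112) [0.5781 0.2437 0.018 ]
(366, 235) [0.6745 0.239  0.018 ]
(0, 111) [ 0.5617 -0.0309  0.018 ]
```

View pics/z18_top.png

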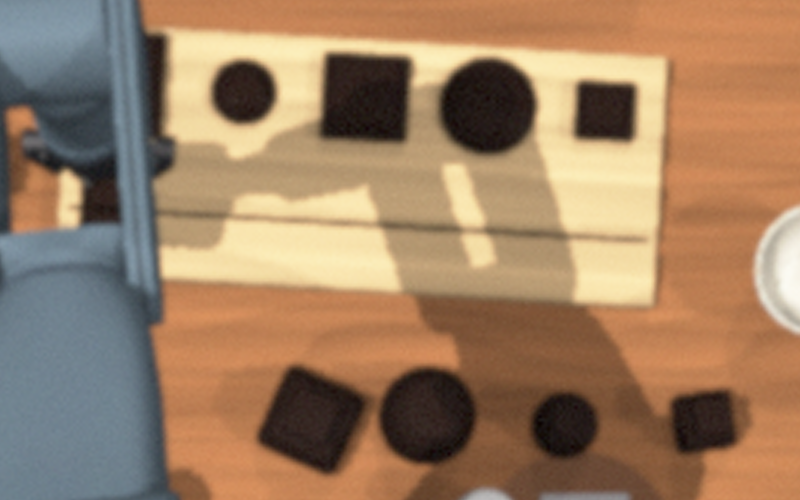

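View pics/z18_scene.png

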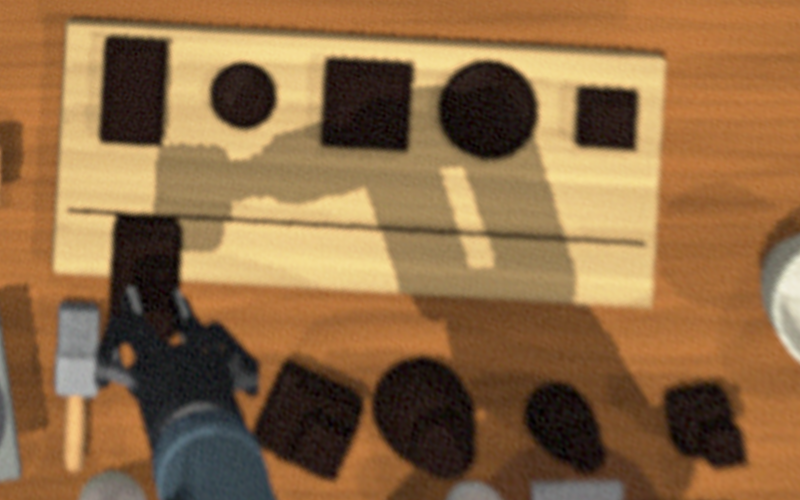

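```bash
python3 -c "
from h import *
go((.6395,.173,.0605),86.8)
"
```

```text
t 12.7 shift cm [ 0.28  8.81 -0.15] jaw now 86.7 turns [np.float64(3.141), np.float64(-0.001), np.float64(-3.143)] q1,q4,q6 [ 0.1  -0.   -1.41] p [0.6369 0.1746 0.1486] f [-0.9  0.2  0. ] open 0.0322
```

Request:
{"api": "jog_arm", "payload": {
  "rows": [0,0.3,4,-0.15,0,0,0.3,7,-0.15,0,0,0.3,8.2,-0.15,0,0,0.3,8.8,-0.15,0,0,0.3,8.8,-0.15,0,0,0.3,8.8,-0.15,0,5.5,0.3,8.8,-0.15,0,5.5,0.3,8.8,-0.15,0]
}}

```text
t: 13.7
tool_pos: [0.6414, 0.173, 0.0608]
tcp_rot: [-0.707, 0.02, -0.02, 0.707]
force: [0.7, -0.0, -0.5]
opening: 0.0553
```

```bash
python3 -c "
from h import *
go((.429,-.012,.19),66.8)
s=r.snapshot('wrist');crop(s,'w7.png',0,0,560,420,1.)
"
```

```text
t 13.7 shift cm [-20.15 -12.95 -19.68] jaw now 86.7 turns [np.float64(0.348), np.float64(-2.793)] q1,q4,q6 [ 0.1  -0.   -1.42] p [0.6414 0.173  0.0608] f [ 0.7 -0.  -0.5] open 0.0553
```

View pics/w7.png

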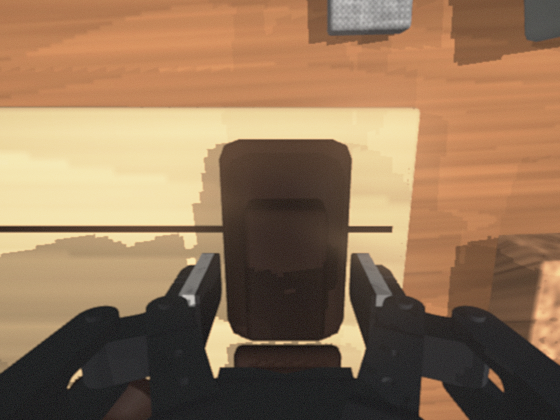

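The bowl stands on the board. Its rim spans rows 141–338, the line is at row 229, and the lid edge shows at row 345. I'll check the position in numbers.

```bash
python3 -c "
from h import *
s=r.snapshot('wrist')
for p in [(285,141),(285,338),(285,229),(221,229),(351,229),(235,352),(340,352)]: print(p,atz(s,p,.020).round(4),atz(s,p,.037).round(4))
"
```

```text
(285, 141) [0.591  0.1766 0.02  ] [0.5893 0.1767 0.037 ]
(285, 338) [0.707 0.17  0.02 ] [0.6945 0.1707 0.037 ]
(285, 229) [0.6382 0.1739 0.02  ] [0.6321 0.1743 0.037 ]
(221, 229) [0.6362 0.1392 0.02  ] [0.6303 0.1428 0.037 ]
(351, 229) [0.6403 0.2098 0.02  ] [0.634  0.2068 0.037 ]
(235, 352) [0.7151 0.1393 0.02  ] [0.7019 0.1429 0.037 ]
(340, 352) [0.7187 0.2026 0.02  ] [0.7052 0.2003 0.037 ]
```

Request:
{"api": "jog_arm", "payload": {
  "rows": [6,0,-5,0,0,6,0,-10,0,0,7,-5,-13,-5,0.1,7,-10,-13,-10,0.2,7,-15,-13,-15,0.35,7,-20.1,-13,-19.7,0.35,7,-20.1,-13,-19.7,0.35,7,-20.1,-13,-19.7,0.35]
}}

```text
t: 14.8
tool_pos: [0.4277, -0.0133, 0.1906]
tcp_rot: [0.692, -0.144, 0.144, -0.692]
force: [0.3, -0.3, 0.0]
opening: 0.0702
```

```bash
python3 -c "
from h import *
go((.429,-.012,.19),66.8)
s=wlook('w8.png','bowl_square')
"
```

```text
t 14.8 shift cm [0.06 0.06 0.17] jaw now 66.5 turns [np.float64(3.137), np.float64(-0.005), np.float64(-3.146)] q1,q4,q6 [-0.29 -0.   -1.45] p [ 0.4277 -0.0133  0.1906] f [ 0.3 -0.3  0. ] open 0.0702
bowl_square 0.68 [287. 177.] [array([ 0.4266, -0.0098])]
 sil 0.98 [290. 180. 102.  98.] ((288.5219421386719, 181.69921875), (99.07241821289062, 95.41625213623047), 1.569354772567749)
```

View pics/w8.png

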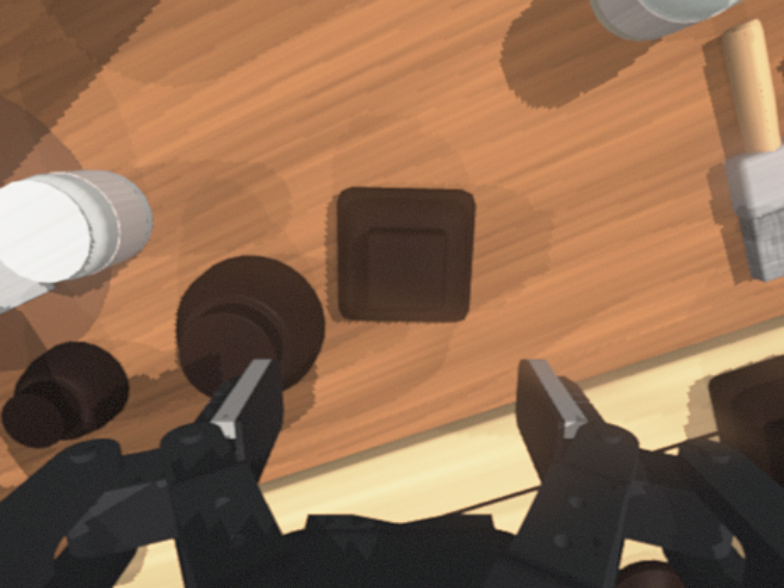

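The square bowl shows at (406,254), turned about 1.6° clockwise relative to the jaws. The big bowl is at (250,325) and the tin at the left.

```bash
python3 -c "
from h import *
s=r.snapshot('wrist'); a=atz(s,(406/1.4,254.5/1.4),0.004); b=atz(s,(407/1.4,229/1.4),0.058); print(a,b)
go((a[0]+.001,a[1],.045),66.5-1.6)
"
```

```text
[ 0.43395452 -0.00747795  0.004     ] [0.40993988 0.00254882 0.058     ]
t 15.0 shift cm [ 0.25 14.54  0.59] jaw now 66.7 turns [np.float64(3.173), np.float64(0.032), np.float64(-3.11)] q1,q4,q6 [-0.29  0.   -1.45] p [ 0.4302 -0.0119  0.1904] f [ 0.   0.1 -0.1] open 0.0701
```

Request:
{"api": "jog_arm", "payload": {
  "rows": [7,0.1,5,0.5,0.03,7,0.1,10,0.5,0.03,7,0.1,13,0.5,0.03,7,0.1,14.5,0.5,0.03,7,0.1,14.5,0.5,0.03,0,0.1,14.5,0.5,0.03,0,0.1,14.5,0.5,0.03,0,0.1,14.5,0.5,0.03]
}}

```text
t: 16.0
tool_pos: [0.4332, -0.0081, 0.0462]
tcp_rot: [-0.69, 0.152, -0.154, 0.69]
force: [0.1, 1.2, 5.4]
opening: 0.0441
```

```bash
python3 -c "
from h import *
go((.624,-.058,.16),86.8)
s=r.snapshot('wrist');crop(s,'w9.png',0,0,560,420,1.)
"
```

```text
t 16.0 shift cm [ 19.43 -11.32   3.55] jaw now 65.0 turns [np.float64(2.761), np.float64(-0.381)] q1,q4,q6 [-0.28  0.   -1.41] p [ 0.4332 -0.0081  0.0462] f [0.1 1.2 5.4] open 0.0441
```

View pics/w9.png

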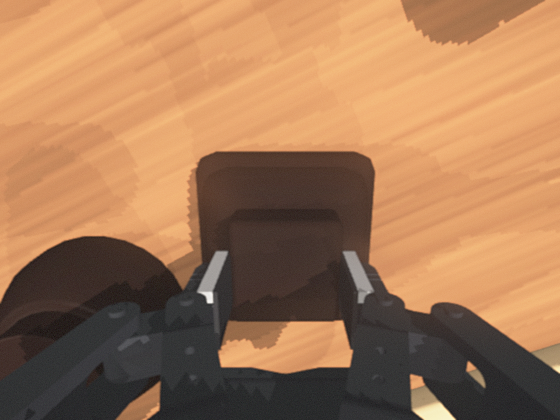

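The foot is held and the opening reads 44 mm. Now I'll carry it.

Request:
{"api": "jog_arm", "payload": {
  "rows": [0,0,-3,0,0,0,0,-7,0,0,0,0,-11,0,0,0,4,-11.3,0.8,-0.1,0,9,-11.3,1.6,-0.2,0,14,-11.3,2.5,-0.3,0,19.4,-11.3,3.5,-0.38,0,19.4,-11.3,3.5,-0.38]
}}

```text
t: 17.05
tool_pos: [0.6255, -0.0598, 0.1566]
tcp_rot: [0.707, -0.02, 0.02, -0.707]
force: [-0.2, 0.2, -2.4]
opening: 0.0441
```

```bash
python3 -c "
from h import *
go((.624,-.058,.0642),86.8)
s=r.snapshot('wrist');crop(s,'w10.png',0,0,560,420,1.)
"
```

```text
t 17.05 shift cm [-0.16  9.24  0.17] jaw now 86.7 turns [np.float64(3.14), np.float64(-0.001), np.float64(-3.143)] q1,q4,q6 [-0.27 -0.   -1.79] p [ 0.6255 -0.0598  0.1566] f [-0.2  0.2 -2.4] open 0.0441
```

View pics/w10.png

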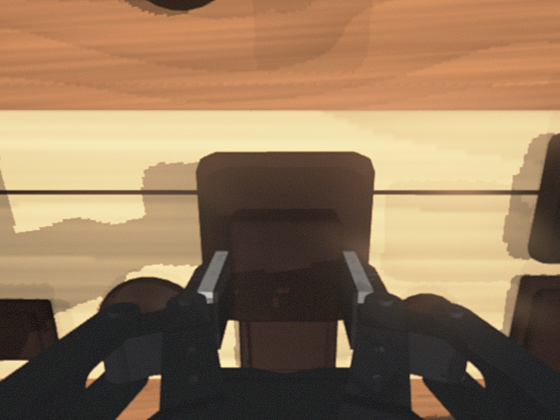

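```bash
python3 -c "
from h import *
s=r.snapshot('wrist')
for p in [(236,345),(339,345),(285,191),(100,191)]: print(p,atz(s,p,.018).round(4),atz(s,p,.037).round(4))
go((.6235,-.058,.0642),86.8)
"
```

```text
(236, 345) [ 0.7651 -0.1115  0.018 ] [ 0.7509 -0.1077  0.037 ]
(339, 345) [ 0.7706 -0.0167  0.018 ] [ 0.7561 -0.0192  0.037 ]
(285, 191) [ 0.6221 -0.058   0.018 ] [ 0.6176 -0.0578  0.037 ]
(100, 191) [ 0.6134 -0.2078  0.018 ] [ 0.6095 -0.1974  0.037 ]
t 17.15 shift cm [0.18 9.28 0.03] jaw now 86.7 turns [np.float64(3.14), np.float64(-0.002), np.float64(-3.143)] q1,q4,q6 [-0.27  0.   -1.79] p [ 0.6219 -0.0583  0.157 ] f [-1.   0.6 -1.7] open 0.0442
```

Request:
{"api": "jog_arm", "payload": {
  "rows": [0,0.1,4,0,0,0,0.1,7,0,0,0,0.1,8.6,0,0,0,0.1,9.2,0,0,0,0.1,9.25,0,0,0,0.1,9.25,0,0,6.5,0.1,9.25,0,0,6.5,0.1,9.25,0,0]
}}

```text
t: 18.15
tool_pos: [0.6243, -0.0586, 0.0666]
tcp_rot: [0.707, -0.019, 0.021, -0.707]
force: [0.1, 0.0, 0.0]
opening: 0.0649
```

```bash
python3 -c "
from h import *
go((.431,-.126,.19),86.8)
s=r.snapshot('wrist');crop(s,'w11.png',0,0,560,420,1.)
"
```

```text
t 18.15 shift cm [-18.9  -12.37  -7.83] jaw now 86.7 turns [np.float64(3.141), np.float64(-0.001), np.float64(-3.143)] q1,q4,q6 [-0.27 -0.   -1.79] p [ 0.6243 -0.0586  0.0666] f [0.1 0.  0. ] open 0.0649
```

View pics/w11.png

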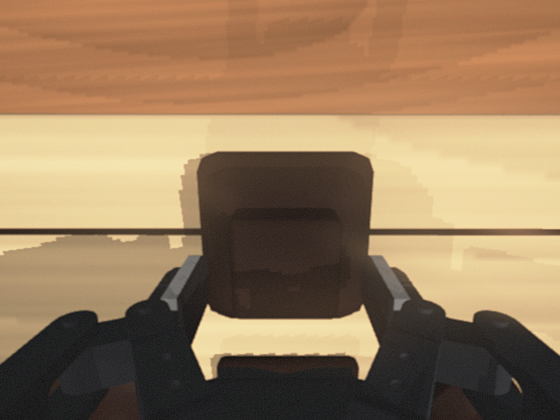

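Placed: the bowl's centre is at about row 235 with the line at row 231, and it is aligned with the lid below. The big bowl is next.

Request:
{"api": "jog_arm", "payload": {
  "rows": [7,0,-5,0,0,7,0,-10,0,0,8,-5,-12.4,-2,0,8,-10,-12.4,-4,0,8,-15,-12.4,-6,0,8,-18.9,-12.4,-7.8,0,8,-18.9,-12.4,-7.8,0,8,-18.9,-12.4,-7.8,0]
}}

```text
t: 19.2
tool_pos: [0.4314, -0.1259, 0.1903]
tcp_rot: [0.707, -0.02, 0.021, -0.707]
force: [0.0, 0.5, -0.1]
opening: 0.08
```

```bash
python3 -c "
from h import *
go((.431,-.126,.19),86.8)
s=wlook('w12.png','bowl_big')
"
```

```text
t 19.2 shift cm [-0.04  0.03 -0.01] jaw now 86.7 turns [np.float64(3.14), np.float64(-0.002), np.float64(-3.143)] q1,q4,q6 [-0.53  0.   -2.05] p [ 0.4314 -0.1259  0.1903] f [ 0.   0.5 -0.1] open 0.08
bowl_big 0.89 [282. 181.] [array([ 0.4338, -0.1288])]
 sil 0.65 [282. 184. 109. 106.] ((283.0, 184.0), (106.0, 106.0), 90.0)
```

View pics/w12.png

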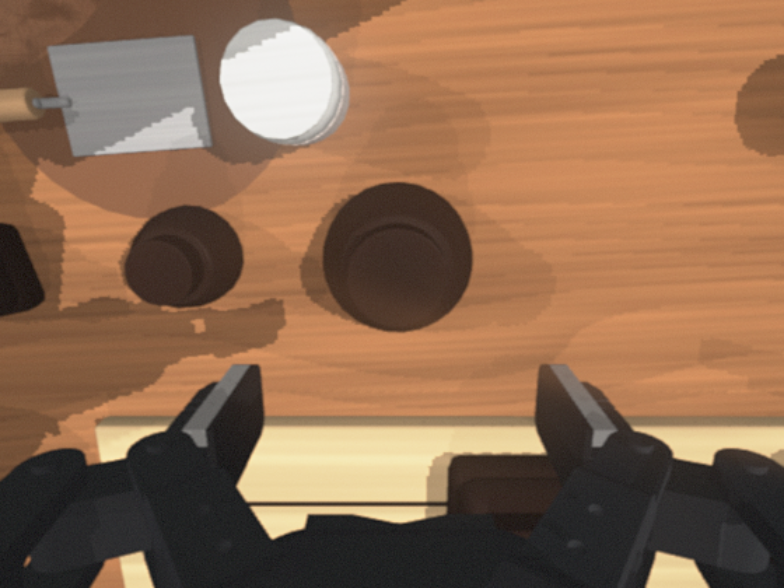

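```bash
python3 -c "
from h import *
s=r.snapshot('wrist'); print(atz(s,(398/1.4,257/1.4),0.006), atz(s,(397/1.4,274/1.4),.062))
go((.433,-.128,.048),86.8)
"
```

```text
[ 0.43454373 -0.12559687  0.006     ] [ 0.43196643 -0.12590866  0.062     ]
t 19.4 shift cm [ 0.17 14.16 -0.26] jaw now 86.8 turns [np.float64(3.142), np.float64(0.0), np.float64(-3.141)] q1,q4,q6 [-0.53  0.   -2.05] p [ 0.4315 -0.1254  0.1896] f [-0.5  0.7 -0.2] open 0.0802
```

The big bowl is at (398,257), almost under the tool, with its foot at (397,274).

Request:
{"api": "jog_arm", "payload": {
  "rows": [8.3,0.2,5,0,0,8.3,0.2,10,0,0,8.3,0.2,12.5,0,0,8.3,0.2,14.1,0,0,8.3,0.2,14.1,0,0,0,0.2,14.1,0,0,0,0.2,14.1,0,0,0,0.2,14.1,0,0]
}}

```text
t: 20.4
tool_pos: [0.4335, -0.1261, 0.0501]
tcp_rot: [0.707, -0.019, 0.021, -0.706]
force: [-0.9, 2.3, 5.2]
opening: 0.0547
```

```bash
python3 -c "
from h import *
go((.6175,-.177,.165),86.8)
s=r.snapshot('wrist');crop(s,'w13.png',0,0,560,420,1.)
"
```

```text
t 20.4 shift cm [ 18.68 -11.44  -4.06] jaw now 86.8 turns [np.float64(3.141), np.float64(-0.001), np.float64(-3.142)] q1,q4,q6 [-0.53  0.   -2.05] p [ 0.4335 -0.1261  0.0501] f [-0.9  2.3  5.2] open 0.0547
```

View pics/w13.png

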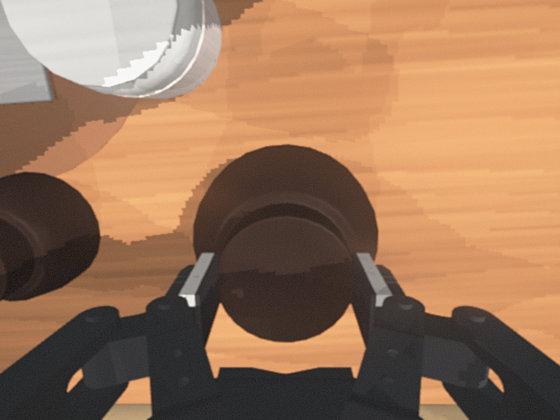

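Request:
{"api": "jog_arm", "payload": {
  "rows": [0,0,-3,0,0,0,0,-7,0,0,0,0,-11,0,0,0,4,-11.4,-1,0,0,9,-11.4,-2,0,0,14,-11.4,-3,0,0,18.7,-11.4,-4,0,0,18.7,-11.4,-4,0]
}}

```text
t: 21.45
tool_pos: [0.6196, -0.1772, 0.162]
tcp_rot: [0.707, -0.02, 0.02, -0.707]
force: [-1.6, 0.6, -1.7]
opening: 0.0549
```

```bash
python3 -c "
from h import *
go((.6165,-.177,.068),86.8)
s=r.snapshot('wrist');crop(s,'w14.png',0,0,560,420,1.)
"
```

```text
t 21.45 shift cm [-0.32  9.4   0.  ] jaw now 86.8 turns [np.float64(3.141), np.float64(-0.001), np.float64(-3.142)] q1,q4,q6 [-0.45  0.   -1.97] p [ 0.6196 -0.1772  0.162 ] f [-1.6  0.6 -1.7] open 0.0549
```

View pics/w14.png

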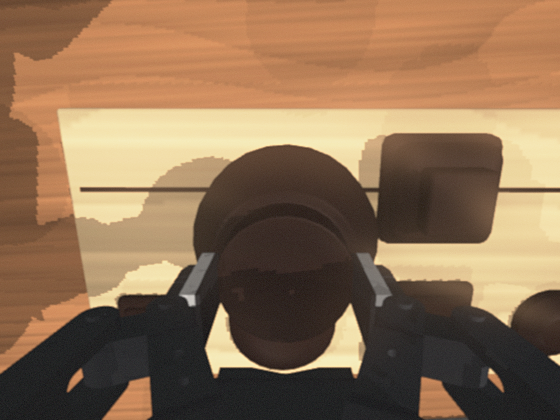

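```bash
python3 -c "
from h import *
s=r.snapshot('wrist')
for p in [(282,369),(230,330),(335,330),(285,189),(150,189),(379,180),(503,180)]: print(p,atz(s,p,.018).round(4),atz(s,p,.037).round(4))
go((.6165,-.177,.068),86.8)
"
```

```text
(282, 369) [ 0.7932 -0.1884  0.018 ] [ 0.777  -0.1873  0.037 ]
(230, 330) [ 0.7473 -0.2341  0.018 ] [ 0.7342 -0.2299  0.037 ]
(335, 330) [ 0.7529 -0.1368  0.018 ] [ 0.7394 -0.1391  0.037 ]
(285, 189) [ 0.6162 -0.1755  0.018 ] [ 0.6118 -0.1753  0.037 ]
(150, 189) [ 0.6099 -0.2867  0.018 ] [ 0.6059 -0.2791  0.037 ]
(379, 180) [ 0.613  -0.0982  0.018 ] [ 0.6088 -0.1031  0.037 ]
(503, 180) [0.6188 0.0033 0.018 ] [ 0.6142 -0.0084  0.037 ]
t 21.55 shift cm [ 0.02  9.42 -0.11] jaw now 86.8 turns [np.float64(3.141), np.float64(-0.001), np.float64(-3.142)] q1,q4,q6 [-0.45 -0.   -1.97] p [ 0.6165 -0.176   0.1622] f [-0.7  1.  -1.9] open 0.055
```

Request:
{"api": "jog_arm", "payload": {
  "rows": [0,0.1,4,-0.2,0,0,0.1,7,-0.2,0,0,0.1,8.8,-0.2,0,0,0.1,9.4,-0.2,0,0,0.1,9.45,-0.2,0,0,0.1,9.45,-0.2,0,7.5,0.1,9.45,-0.2,0,7.5,0.1,9.45,-0.2,0]
}}

```text
t: 22.55
tool_pos: [0.6184, -0.1785, 0.0689]
tcp_rot: [0.707, -0.02, 0.021, -0.707]
force: [0.4, 0.0, -1.1]
opening: 0.0751
```

```bash
python3 -c "
from h import *
go((.432,-.259,.19),86.8)
s=r.snapshot('wrist');crop(s,'w15.png',0,0,560,420,1.)
"
```

```text
t 22.55 shift cm [-18.13 -12.13  -9.1 ] jaw now 86.7 turns [np.float64(3.141), np.float64(-0.001), np.float64(-3.143)] q1,q4,q6 [-0.45  0.   -1.97] p [ 0.6184 -0.1785  0.0689] f [ 0.4  0.  -1.1] open 0.0751
```

View pics/w15.png

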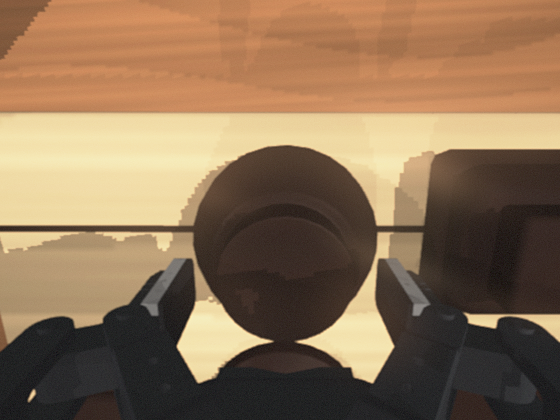

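The big bowl stands on the line, at centre (285,235). The small bowl is next.

Request:
{"api": "jog_arm", "payload": {
  "rows": [8,0,-5,0,0,8,0,-10,0,0,7,-5,-12.1,-2,0,7,-10,-12.1,-4,0,7,-15,-12.1,-6,0,7,-18.1,-12.1,-9.1,0,7,-18.1,-12.1,-9.1,0,7,-18.1,-12.1,-9.1,0]
}}

```text
t: 23.6
tool_pos: [0.4324, -0.259, 0.1895]
tcp_rot: [0.707, -0.02, 0.021, -0.707]
force: [0.7, 0.4, -0.2]
opening: 0.07
```

```bash
python3 -c "
from h import *
go((.432,-.259,.19),86.8)
s=wlook('w16.png','bowl_small')
"
```

```text
t 23.6 shift cm [-0.04 -0.05 -0.  ] jaw now 86.7 turns [np.float64(3.14), np.float64(-0.002), np.float64(-3.143)] q1,q4,q6 [-0.76  0.   -2.27] p [ 0.4324 -0.259   0.1895] f [ 0.7  0.4 -0.2] open 0.07
bowl_small 0.87 [317. 192.] [array([ 0.4473, -0.2282])]
bowl_small 0.51 [ 59. 318.] [array([ 0.5688, -0.5078])]
```

View pics/w16.png

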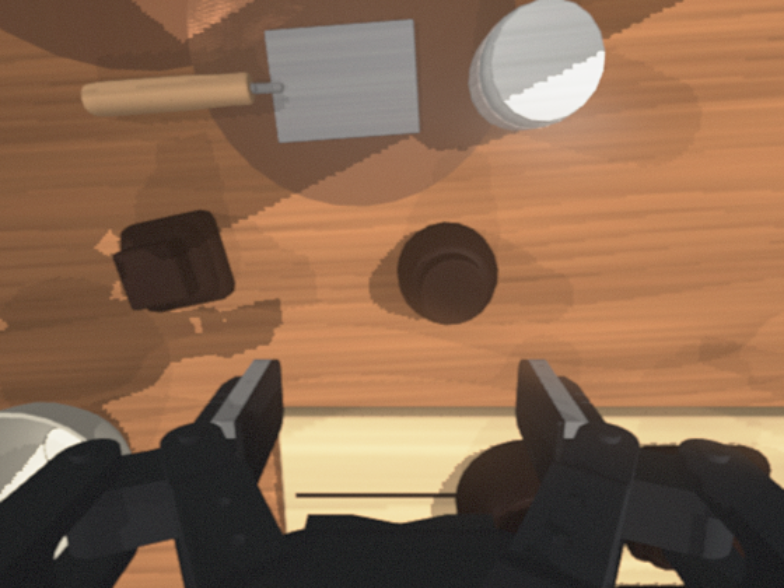

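The small bowl is now at (447,274). That is about 3 cm from where it was, so it was probably the knock. I'll use the new position.

```bash
python3 -c "
from h import *
s=r.snapshot('wrist'); print(atz(s,(447/1.4,273/1.4),0.006), atz(s,(453/1.4,287/1.4),.054))
a=atz(s,(447/1.4,273/1.4),0.006)
go((a[0]-.001,a[1],.041),86.8)
"
```

```text
[ 0.44840064 -0.22605174  0.006     ] [ 0.44457372 -0.22694319  0.054     ]
t 23.8 shift cm [ 1.28 14.81  3.29] jaw now 86.8 turns [np.float64(3.142), np.float64(0.001), np.float64(-3.141)] q1,q4,q6 [-0.76  0.   -2.28] p [ 0.4328 -0.2583  0.1891] f [ 0.9 -0.1  0.2] open 0.0702
```

Request:
{"api": "jog_arm", "payload": {
  "rows": [7,1.2,5,3.2,0,7,1.2,10,3.2,0,7,1.2,13,3.2,0,7,1.2,14.8,3.2,0,7,1.2,14.8,3.2,0,0,1.2,14.8,3.2,0,0,1.2,14.8,3.2,0,0,1.2,14.8,3.2,0]
}}

```text
t: 24.8
tool_pos: [0.4468, -0.2281, 0.0427]
tcp_rot: [0.707, -0.019, 0.021, -0.706]
force: [0.3, 2.1, 5.9]
opening: 0.0376
```

```bash
python3 -c "
from h import *
go((.6315,.0645,.165),86.8)
s=r.snapshot('wrist');crop(s,'w17.png',0,0,560,420,1.)
"
```

```text
t 24.8 shift cm [ 16.81 -12.23  30.24] jaw now 86.7 turns [np.float64(3.141), np.float64(-0.001), np.float64(-3.143)] q1,q4,q6 [-0.69  0.   -2.21] p [ 0.4468 -0.2281  0.0427] f [0.3 2.1 5.9] open 0.0376
```

View pics/w17.png

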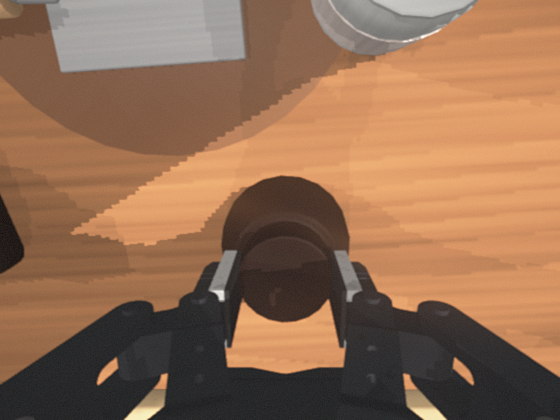

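Request:
{"api": "jog_arm", "payload": {
  "rows": [0,0,-4,0,0,0,0,-8,0,0,0,0,-12.2,0,0,0,3,-12.2,5,0,0,6,-12.2,10.5,0,0,9,-12.2,16,0,0,12,-12.2,21,0,0,14.5,-12.2,26,0]
}}

```text
t: 25.85
tool_pos: [0.6065, 0.0255, 0.1639]
tcp_rot: [0.707, -0.019, 0.021, -0.707]
force: [1.2, -0.1, 0.3]
opening: 0.0371
```

```bash
python3 -c "
from h import *
go((.6315,.0645,.150),86.8)
"
```

```text
t 25.85 shift cm [2.27 1.39 4.04] jaw now 86.8 turns [np.float64(3.141), np.float64(-0.001), np.float64(-3.142)] q1,q4,q6 [-0.14 -0.   -1.66] p [0.6065 0.0255 0.1639] f [ 1.2 -0.1  0.3] open 0.0371
```

Request:
{"api": "jog_arm", "payload": {
  "rows": [0,1,0,2,0,0,2.2,0,4,0,0,2.2,0,4,0,0,2.2,0,4,0,0,2.2,0,4,0,0,2.2,0,4,0,0,2.2,0,4,0,0,2.2,0,4,0]
}}

```text
t: 26.85
tool_pos: [0.6295, 0.0622, 0.1632]
tcp_rot: [0.707, -0.02, 0.02, -0.707]
force: [-0.2, -0.2, -0.6]
opening: 0.0375
```

```bash
python3 -c "
from h import *
go((.6315,.0645,.0605),86.8)
s=r.snapshot('wrist');crop(s,'w18.png',0,0,560,420,1.4)
"
```

```text
t 26.85 shift cm [ 0.18 10.27  0.24] jaw now 86.7 turns [np.float64(3.14), np.float64(-0.001), np.float64(-3.143)] q1,q4,q6 [-0.08 -0.   -1.59] p [0.6295 0.0622 0.1632] f [-0.2 -0.2 -0.6] open 0.0375
```

View pics/w18.png

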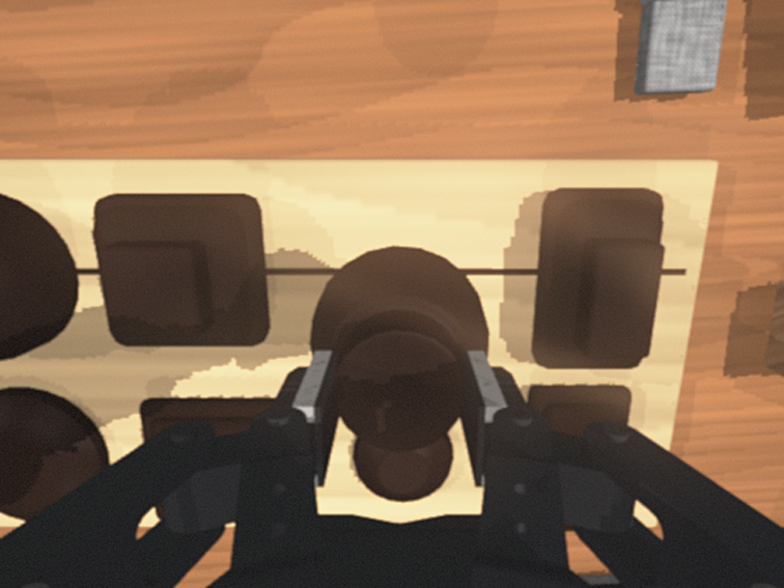

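```bash
python3 -c "
from h import *
s=r.snapshot('wrist')
f=lambda x,y,z:atz(s,(x/1.4,y/1.4),z)[:2].round(4)
print('lid',f(403,500,.037),f(354,460,.037),f(452,460,.037)); print('line',f(400,271,.018))
print('oblong lid front',f(530,387,.037),f(631,387,.037))
print('oblong bowl',f(545,190,.02),f(658,190,.02),f(535,365,.02),f(650,365,.02))
print('square bowl',f(97,195,.02),f(260,195,.02),f(112,345,.02),f(268,343,.02))
print('sq lid',f(141,400,.037))
go((.6315,.0645,.0605),86.8)
"
```

```text
lid [0.778  0.0571] [0.7469 0.0283] [0.7504 0.0891]
line [0.6326 0.0634]
oblong lid front [0.703  0.1367] [0.7065 0.1966]
oblong bowl [0.5897 0.1478] [0.5934 0.2114] [0.6971 0.144 ] [0.7011 0.2156]
square bowl [ 0.5781 -0.1052] [ 0.5833 -0.0131] [ 0.6688 -0.1162] [ 0.673  -0.0202]
sq lid [ 0.6984 -0.0956]
t 26.95 shift cm [ 0.18 10.27  0.23] jaw now 86.7 turns [np.float64(3.141), np.float64(-0.001), np.float64(-3.143)] q1,q4,q6 [-0.08  0.   -1.59] p [0.6296 0.0623 0.1632] f [ 0.1  0.5 -1.2] open 0.0371
```

Request:
{"api": "jog_arm", "payload": {
  "rows": [0,0.2,4,0.2,0,0,0.2,7,0.2,0,0,0.2,9.5,0.2,0,0,0.2,10.2,0.2,0,0,0.2,10.3,0.2,0,0,0.2,10.3,0.2,0,6,0.2,10.3,0.2,0,6,0.2,10.3,0.2,0]
}}

```text
t: 27.95
tool_pos: [0.632, 0.0642, 0.0606]
tcp_rot: [0.707, -0.02, 0.02, -0.707]
force: [0.4, -0.5, 0.1]
opening: 0.0598
```

```bash
python3 -c "
from h import *
go((.432,-.394,.19),98)
s=r.snapshot('wrist');crop(s,'w19.png',0,0,560,420,1.)
"
```

```text
t 27.95 shift cm [-17.36 -12.96 -46.88] jaw now 86.7 turns [np.float64(2.945), np.float64(-0.196)] q1,q4,q6 [-0.07 -0.   -1.59] p [0.632  0.0642 0.0606] f [ 0.4 -0.5  0.1] open 0.0598
```

View pics/w19.png

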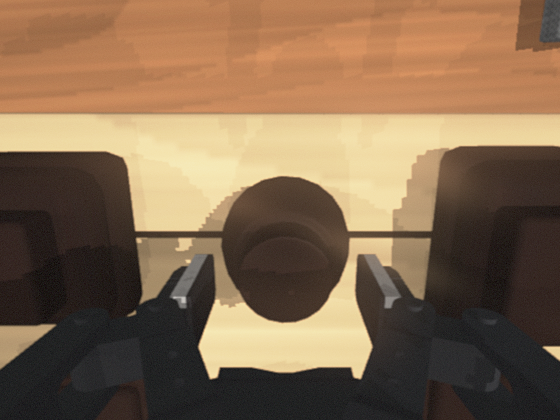

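Request:
{"api": "jog_arm", "payload": {
  "rows": [7,0,-5,0,0,7,0,-10,0,0,7,-3,-13,-5,0,7,-7,-13,-11,0,7,-10,-13,-17,-0.1,7,-13,-13,-23,-0.2,7,-15,-13,-29,-0.2,7,-17.4,-13,-35,-0.2]
}}

```text
t: 29.0
tool_pos: [0.4473, -0.2551, 0.1907]
tcp_rot: [0.706, 0.051, -0.05, -0.705]
force: [0.5, -0.8, -0.5]
opening: 0.07
```

```bash
python3 -c "
from h import *
go((.432,-.394,.19),98)
"
```

```text
t 29.0 shift cm [ -3.5    0.08 -13.53] jaw now 98.2 turns [np.float64(3.145), np.float64(0.004), np.float64(-3.138)] q1,q4,q6 [-0.74  0.   -2.45] p [ 0.4473 -0.2551  0.1907] f [ 0.5 -0.8 -0.5] open 0.07
```

Request:
{"api": "jog_arm", "payload": {
  "rows": [7,-1,0,-5,0,7,-2,0,-10,0,7,-3.5,0,-13.5,0,7,-3.5,0,-13.5,0,7,-3.5,0,-13.5,0,7,-3.5,0,-13.5,0,7,-3.5,0,-13.5,0,7,-3.5,0,-13.5,0]
}}

```text
t: 30.0
tool_pos: [0.4332, -0.3913, 0.1904]
tcp_rot: [0.705, 0.051, -0.051, -0.705]
force: [-1.3, 1.1, -0.6]
opening: 0.0703
```

```bash
python3 -c "
from h import *
go((.432,-.394,.19),98)
s=wlook('w20.png','bowl_smallsq')
s=r.snapshot('top')
im=rect(s,.03); cv2.imwrite('pics/t20.png',im[:,:,::-1])
for o in dark(im): print('  ',*o)
"
```

```text
t 30.0 shift cm [-0.15  0.04 -0.25] jaw now 98.3 turns [np.float64(3.146), np.float64(0.005), np.float64(-3.137)] q1,q4,q6 [-0.93  0.   -2.64] p [ 0.4332 -0.3913  0.1904] f [-1.3  1.1 -0.6] open 0.0703
bowl_smallsq 0.96 [272. 175.] [array([ 0.4307, -0.4038])]
 sil 0.7 [270. 177.  66.  64.] ((271.0, 174.5), (65.0, 66.0), 90.0)
   [ 0.4688 -0.463 ] [ 0.4629 -0.4704] [ 77. 127.] 126.7 5125.5
   [0.6321 0.0626] [0.6326 0.0628] [59. 60.] 18.4 2803.5
   [ 0.6234 -0.06  ] [ 0.6233 -0.0604] [81. 83.] 87.0 6357.0
   [ 0.6199 -0.1796] [ 0.6201 -0.1798] [91. 93.] 153.4 6662.0
   [0.6422 0.1717] [0.6425 0.172 ] [60. 99.] 0.0 5499.5
   [ 0.7352 -0.3025] [ 0.7353 -0.3026] [51. 53.] 87.0 2528.0
   [0.7544 0.0562] [0.7545 0.056 ] [55. 56.] 90.0 2502.5
   [ 0.7405 -0.1863] [ 0.7405 -0.1865] [87. 89.] 90.0 6116.5
   [ 0.7489 -0.065 ] [ 0.7489 -0.0651] [79. 80.] 86.4 6044.0
   [0.7621 0.1658] [0.7624 0.1656] [57. 98.] 176.6 5287.0
```

View pics/w20.png

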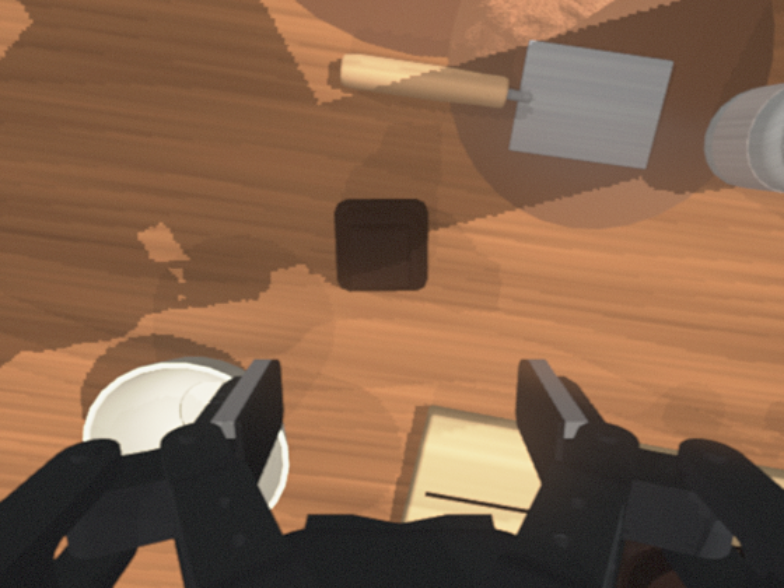

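View pics/t20.png

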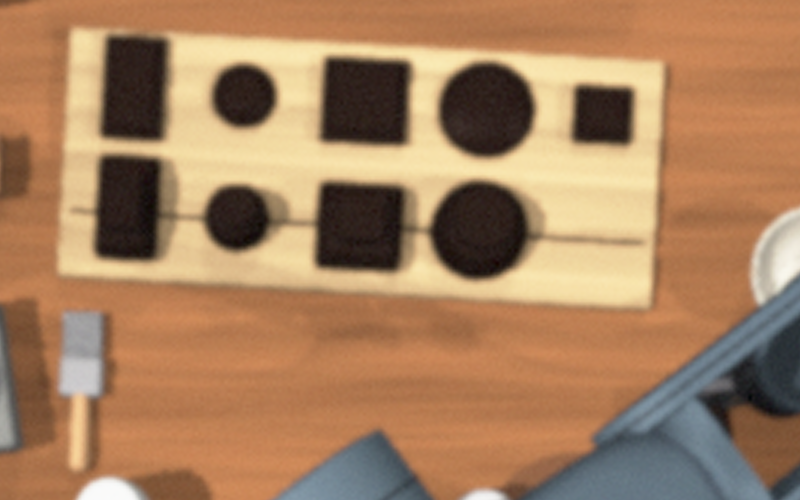

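All four placed bowls sit in front of their own lids; the fits give dx about 0.12 m and dy about +6 mm. The small square bowl is at (381,245), aligned with the jaws.

```bash
python3 -c "
from h import *
s=r.snapshot('wrist'); a=atz(s,(381.5/1.4,245/1.4),0.004);print(a)
go((a[0],a[1],.041),98.3)
"
```

```text
[ 0.42988439 -0.40357024  0.004     ]
t 30.25 shift cm [-0.46 14.92 -1.11] jaw now 98.2 turns [np.float64(3.14), np.float64(-0.002), np.float64(-3.143)] q1,q4,q6 [-0.93  0.   -2.64] p [ 0.4329 -0.3919  0.1902] f [0.6 0.6 0.8] open 0.0701
```

Request:
{"api": "jog_arm", "payload": {
  "rows": [7,-0.4,5,-1.1,0,7,-0.4,10,-1.1,0,7,-0.4,13,-1.1,0,7,-0.4,14.9,-1.1,0,7,-0.4,14.9,-1.1,0,0,-0.4,14.9,-1.1,0,0,-0.4,14.9,-1.1,0,0,-0.4,14.9,-1.1,0]
}}

```text
t: 31.25
tool_pos: [0.4312, -0.4044, 0.0428]
tcp_rot: [0.706, 0.051, -0.05, -0.704]
force: [-0.5, 0.1, 4.2]
opening: 0.0342
```

```bash
python3 -c "
from h import *
go((.611,-.296,.155),86.8)
s=r.snapshot('wrist');crop(s,'w21.png',0,0,560,420,1.)
"
```

```text
t 31.25 shift cm [ 19.36 -11.21   8.13] jaw now 98.2 turns [np.float64(0.199), np.float64(-2.942)] q1,q4,q6 [-0.94  0.   -2.66] p [ 0.4312 -0.4044  0.0428] f [-0.5  0.1  4.2] open 0.0342
```

View pics/w21.png

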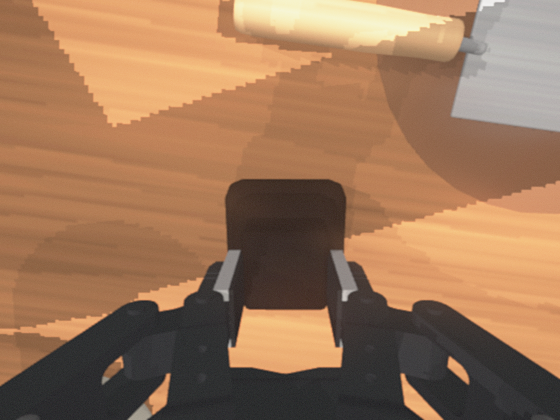

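The foot is held, with the opening at 34 mm. Now I'll lift and carry it.

Request:
{"api": "jog_arm", "payload": {
  "rows": [0,0,-3,0,0,0,0,-7,0,0,0,0,-11.2,0,0,0,4,-11.2,2,0.05,0,9,-11.2,4,0.1,0,14,-11.2,6,0.15,0,19.4,-11.2,8.1,0.2,0,19.4,-11.2,8.1,0.2]
}}

```text
t: 32.3
tool_pos: [0.6139, -0.2924, 0.1528]
tcp_rot: [-0.707, 0.018, -0.019, 0.707]
force: [-0.4, -1.4, -0.9]
opening: 0.0341
```

```bash
python3 -c "
from h import *
s=r.snapshot('wrist');crop(s,'w22.png',0,0,560,420,1.4)
go((.611,-.296,.0608),86.8)
"
```

```text
t 32.35 shift cm [-0.09  9.19 -0.23] jaw now 87.0 turns [np.float64(3.144), np.float64(0.003), np.float64(-3.139)] q1,q4,q6 [-0.61 -0.   -2.13] p [ 0.612  -0.2938  0.1527] f [ 0.3  0.1 -0.4] open 0.0344
```

View pics/w22.png

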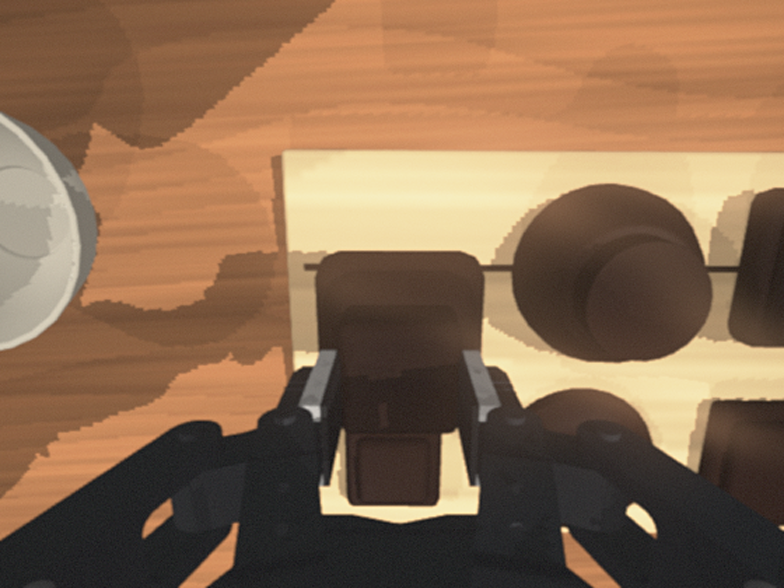

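```bash
python3 -c "
from h import *
s=r.snapshot('wrist');crop(s,'w23.png',180,170,200,210,3)
go((.611,-.296,.0608),86.8)
f=lambda x,y,z:atz(s,(x,y),z).round(4)
print('line',f(240,191,.018),'lid',f(280.5,336,.037))
"
```

```text
t 32.4 shift cm [ 0.03  9.2  -0.11] jaw now 86.9 turns [np.float64(3.143), np.float64(0.001), np.float64(-3.14)] q1,q4,q6 [-0.61 -0.   -2.13] p [ 0.6108 -0.2949  0.1528] f [-0.1 -0.5 -1. ] open 0.0343
line [ 0.6083 -0.3289  0.018 ] lid [ 0.7306 -0.3032  0.037 ]
```

View pics/w23.png

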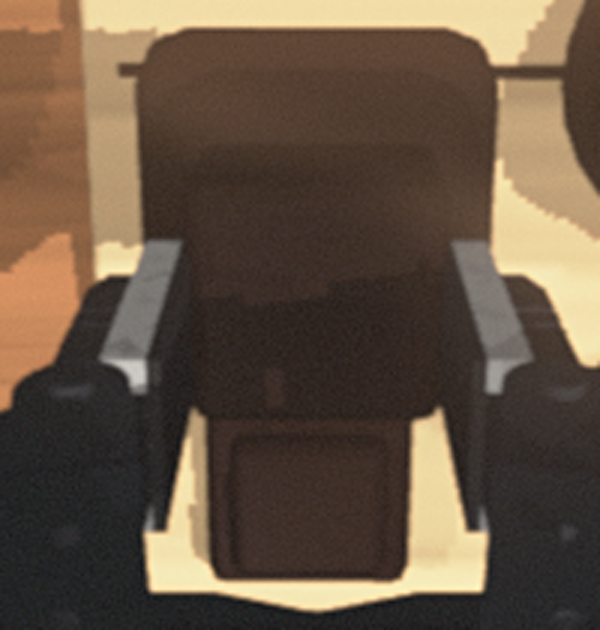

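Request:
{"api": "jog_arm", "payload": {
  "rows": [0,0,4,-0.1,0,0,0,7,-0.1,0,0,0,8.7,-0.1,0,0,0,9.15,-0.1,0,0,0,9.25,-0.1,0,0,0,9.25,-0.1,0,5.5,0,9.25,-0.1,0,5.5,0,9.25,-0.1,0]
}}

```text
t: 33.4
tool_pos: [0.6112, -0.2967, 0.0613]
tcp_rot: [0.707, -0.02, 0.02, -0.707]
force: [-0.2, 0.8, -0.6]
opening: 0.0549
```

```bash
python3 -c "
from h import *
s=r.snapshot('wrist');crop(s,'w24.png',0,0,560,420,1)
go((.464,.365,.22),8.6)
"
```

```text
t 33.45 shift cm [-18.42 -15.93  65.22] jaw now 86.8 turns [np.float64(1.364), np.float64(-1.778)] q1,q4,q6 [-0.62 -0.   -2.13] p [ 0.6111 -0.2967  0.0612] f [-1.   0.2 -0.3] open 0.0549
```

View pics/w24.png

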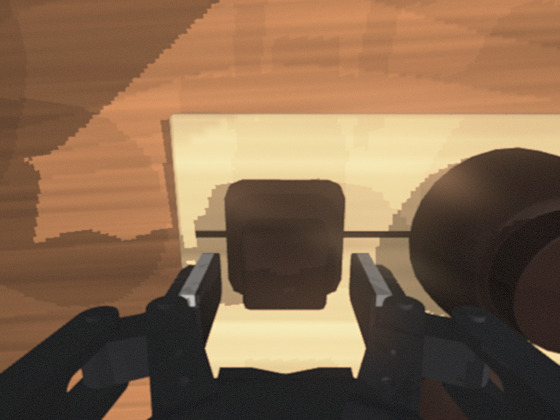

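All five are placed. I'll lift and move over to the dial.

Request:
{"api": "jog_arm", "payload": {
  "rows": [6,0,-6,0,0,6,0,-12,0,0,6,0,-15.9,4,0.15,6,-4,-15.9,9.5,0.33,6,-8,-15.9,15.5,0.5,6,-12,-15.9,21,0.68,6,-15,-15.9,26.5,0.85,6,-18.4,-15.9,32,1.02]
}}

```text
t: 34.45
tool_pos: [0.455, 0.0148, 0.2201]
tcp_rot: [-0.606, 0.364, -0.365, 0.606]
force: [2.1, 1.1, 0.1]
opening: 0.0599
```

```bash
python3 -c "
from h import *
go((.464,.365,.22),8.6)
"
```

```text
t 34.45 shift cm [-3.051e+01  1.000e-02  1.721e+01] jaw now 28.0 turns [np.float64(0.338), np.float64(-2.804)] q1,q4,q6 [-0.21  0.   -0.7 ] p [0.455  0.0148 0.2201] f [2.1 1.1 0.1] open 0.0599
```

Request:
{"api": "jog_arm", "payload": {
  "rows": [5,-30.5,0,17.2,0.34,5,-30.5,0,17.2,0.34,5,-30.5,0,17.2,0.34,5,-30.5,0,17.2,0.34,5,-30.5,0,17.2,0.34,5,-30.5,0,17.2,0.34,5,-30.5,0,17.2,0.34,5,-30.5,0,17.2,0.34]
}}

```text
t: 35.45
tool_pos: [0.4625, 0.3631, 0.2195]
tcp_rot: [0.538, -0.46, 0.46, -0.537]
force: [-0.1, -0.3, 0.2]
opening: 0.05
```

```bash
python3 -c "
from h import *
go((.465,.366,.071),8.6)
s=r.snapshot('wrist');crop(s,'w25.png',0,0,560,420,1.4)
s=r.snapshot('top'); im=rect(s,.03); cv2.imwrite('pics/t25.png',im[:,:,::-1])
for o in dark(im): print('  ',*o)
s=r.snapshot('scene'); im=rect(s,.03); cv2.imwrite('pics/s25.png',im[:,:,::-1])
for o in dark(im): print('  ',*o)
"
```

```text
t 35.45 shift cm [-0.27 14.85  0.3 ] jaw now 8.9 turns [np.float64(3.147), np.float64(0.005), np.float64(-3.137)] q1,q4,q6 [ 0.48 -0.    0.32] p [0.4625 0.3631 0.2195] f [-0.1 -0.3  0.2] open 0.05
   [ 0.6096 -0.2978] [ 0.6096 -0.298 ] [52. 56.] 85.8 2692.5
   [0.6323 0.0626] [0.632 0.062] [58. 60.] 90.0 2746.0
   [ 0.6199 -0.1797] [ 0.6201 -0.1798] [91. 93.] 153.4 6640.5
   [ 0.6224 -0.0593] [ 0.6223 -0.0597] [82. 85.] 86.4 6529.5
   [0.6426 0.172 ] [0.6426 0.1718] [60. 98.] 177.8 5405.0
   [ 0.7352 -0.3025] [ 0.735  -0.3027] [51. 53.] 85.9 2501.0
   [0.7544 0.0562] [0.7545 0.056 ] [55. 56.] 90.0 2484.0
   [ 0.7405 -0.1863] [ 0.7405 -0.186 ] [87. 88.] 90.0 6063.5
   [ 0.7488 -0.065 ] [ 0.7487 -0.0651] [79. 80.] 86.7 6022.5
   [0.7621 0.1658] [0.7624 0.1656] [57. 97.] 176.6 5254.5
   [ 0.6045 -0.3005] [ 0.6043 -0.3008] [69. 72.] 85.2 4131.5
   [ 0.6191 -0.0586] [ 0.6188 -0.0589] [91. 94.] 176.8 7886.5
   [0.63   0.0637] [0.63   0.0615] [63. 80.] 45.0 3840.0
   [ 0.6169 -0.1803] [ 0.615 -0.183] [ 93. 119.] 45.0 8512.5
   [0.6399 0.1734] [0.6393 0.1733] [ 62. 110.] 176.6 6365.5
   [ 0.7381 -0.2986] [ 0.7381 -0.2986] [56. 56.] 86.3 3013.0
   [0.7604 0.0607] [0.7605 0.061 ] [60. 61.] 0.0 2940.5
   [ 0.7462 -0.1818] [ 0.746  -0.1815] [92. 93.] 90.0 6755.0
   [ 0.7518 -0.0617] [ 0.7518 -0.0618] [84. 84.] 176.8 6815.0
   [0.765  0.1688] [0.7649 0.1688] [ 60. 103.] 176.8 5976.5
```

View pics/w25.png

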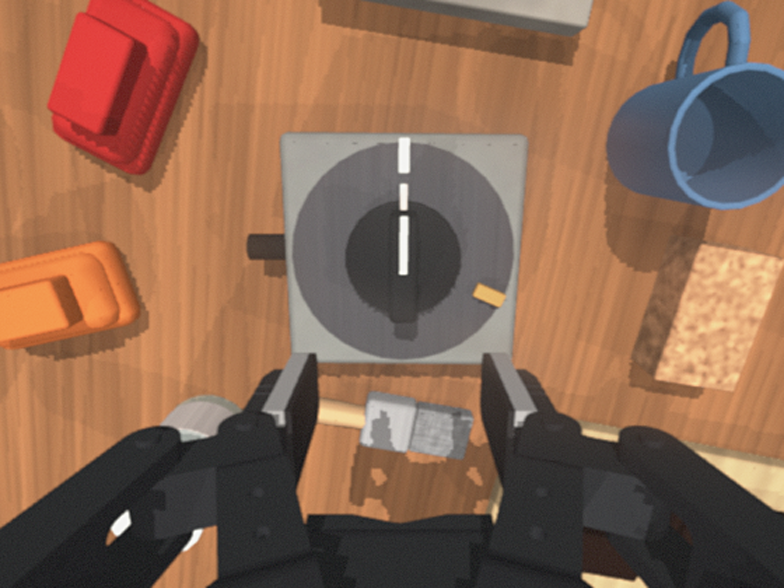

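View pics/t25.png

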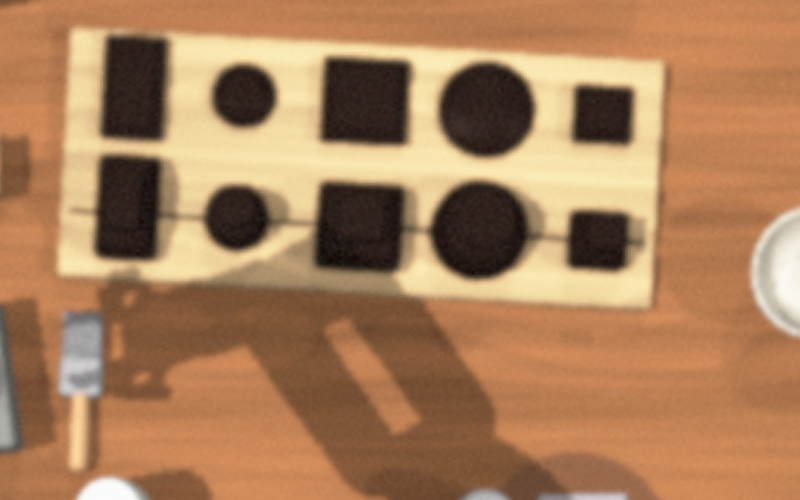

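View pics/s25.png

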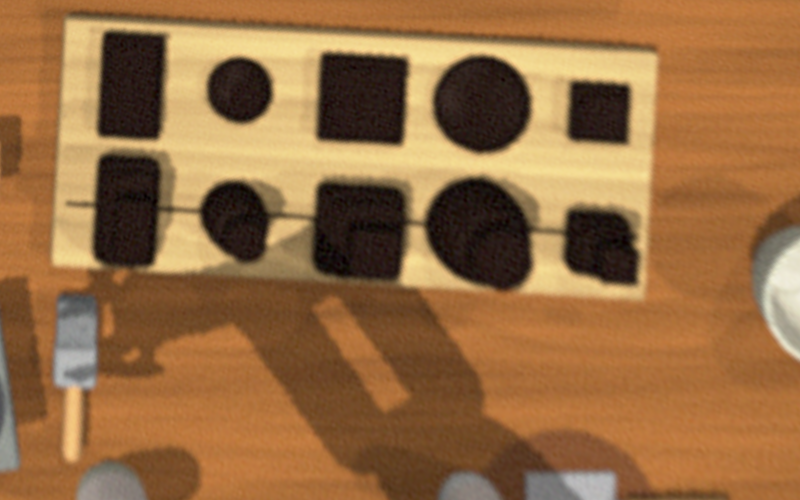

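All bowls are within a few millimetres of their spots and turned as their lids. The wrist view shows the pointer at zero, the dial centre at (403,257) and the brass tab at (489,295). I'll recompute the index angle from this view.

```bash
python3 -c "
from h import *
s=r.snapshot('wrist')
f=lambda x,y,z:atz(s,(x/1.4,y/1.4),z)[:2]
box=[f(282,134,.055),f(526,135,.055),f(516,361,.055),f(293,363,.055)]; c=np.mean(box,0); print('c',c, 'skirt',f(403,257,.064))
A=lambda d:np.degrees(np.arctan2(d[1],d[0]))
for c in (c,f(403,257,.064)): print([A(f(*p)-c).round(1) for p in [(404,155,.055),(489,295,.06),(404,190,.064)]])
go((.465,.366,.071),8.6)
"
```

```text
c [0.46684591 0.36614536] skirt [0.46586467 0.36700702]
[np.float64(99.0), np.float64(-15.8), np.float64(99.2)]
[np.float64(98.2), np.float64(-16.3), np.float64(98.0)]
t 35.65 shift cm [-0.37 14.9   0.24] jaw now 8.7 turns [np.float64(3.144), np.float64(0.002), np.float64(-3.14)] q1,q4,q6 [ 0.47 -0.    0.32] p [0.4632 0.362  0.22  ] f [ 0.4  0.2 -0.2] open 0.0503
```

Request:
{"api": "jog_arm", "payload": {
  "rows": [5,-0.4,5,0.25,0,5,-0.4,10,0.25,0,5,-0.4,13.5,0.25,0,5,-0.4,14.9,0.25,0,5,-0.4,14.9,0.25,0,0,-0.4,14.9,0.25,0,0,-0.4,14.9,0.25,0,0,-0.4,14.9,0.25,0]
}}

```text
t: 36.65
tool_pos: [0.464, 0.3679, 0.0726]
tcp_rot: [-0.537, 0.46, -0.46, 0.537]
force: [-5.2, -1.5, 8.2]
opening: 0.015
```

```bash
python3 -c "
from h import *
go((.466,.3655,.071),8.6)
s=r.snapshot('wrist');crop(s,'w26.png',0,0,560,420,1)
"
```

```text
t 36.65 shift cm [0.27 0.16 0.16] jaw now 8.8 turns [np.float64(3.145), np.float64(0.004), np.float64(-3.138)] q1,q4,q6 [0.48 0.   0.33] p [0.464  0.3679 0.0726] f [-5.2 -1.5  8.2] open 0.015
```

View pics/w26.png

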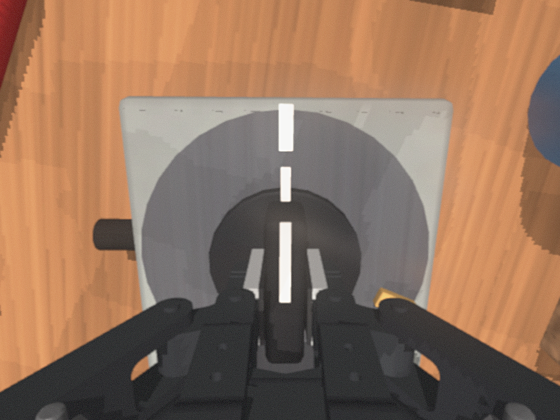

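Request:
{"api": "jog_arm", "payload": {
  "rows": [0,0.2,0,-0.15,0.15,0,0.2,0,-0.15,0.33,0,0.2,0,-0.15,0.51,0,0.2,0,-0.15,0.69,0,0.2,0,-0.15,0.87,0,0.2,0,-0.15,1.05,0,0.2,0,-0.15,1.23,0,0.2,0,-0.15,1.41]
}}

```text
t: 37.7
tool_pos: [0.4664, 0.3662, 0.0727]
tcp_rot: [-0.107, 0.699, -0.698, 0.111]
force: [5.4, 0.1, 0.3]
opening: 0.0149
```

```bash
python3 -c "
from h import *
go((.464,.365,.071),8.8-114)
"
```

```text
t 37.7 shift cm [0.27 0.17 0.04] jaw now -72.3 turns [np.float64(0.575), np.float64(-2.567)] q1,q4,q6 [ 0.48 -0.    1.74] p [0.4664 0.3662 0.0727] f [5.4 0.1 0.3] open 0.0149
```

Request:
{"api": "jog_arm", "payload": {
  "rows": [0,0,0,0,0.12,0,0,0,0,0.25,0,0,0,0,0.38,0,0,0,0,0.48,0,0,0,0,0.55,0,0,0,0,0.58,0,0,0,0,0.58,0,0,0,0,0.58]
}}

```text
t: 38.7
tool_pos: [0.4664, 0.3649, 0.0727]
tcp_rot: [0.095, 0.701, -0.701, -0.091]
force: [4.6, -4.3, 1.8]
opening: 0.0147
```

```bash
python3 -c "
from h import *
go((.464,.365,.071),8.8-114)
s=r.snapshot('wrist');crop(s,'w27.png',0,0,560,420,1.4)
"
```

```text
t 38.7 shift cm [0.23 0.17 0.05] jaw now -105.2 turns [np.float64(3.142), np.float64(0.0), np.float64(-3.141)] q1,q4,q6 [ 0.48 -0.    2.31] p [0.4664 0.3649 0.0727] f [ 4.6 -4.3  1.8] open 0.0147
```

View pics/w27.png

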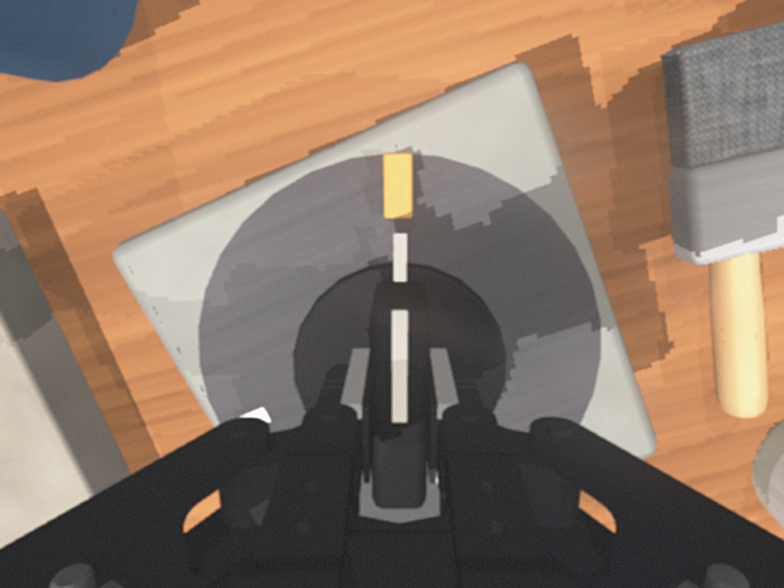

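The pointer at (399,257) lines up with the brass tab at (398,185). I'll release and lift.

Request:
{"api": "jog_arm", "payload": {
  "rows": [4,0,0,0,0,5,0,0,0,0,5,0,0,0,0,5,0,-4,0,0,5,0,-9,0,0,5,0,-14,0,0,5,0,-16,0,0,5,0,-16,0,0]
}}

```text
t: 39.75
tool_pos: [0.4643, 0.3661, 0.2327]
tcp_rot: [0.095, 0.702, -0.7, -0.092]
force: [-0.6, 0.0, -1.1]
opening: 0.0502
```

```bash
python3 -c "
from h import *
print(r.observe()['force'].round(1))
s=r.snapshot('wrist');crop(s,'w28.png',0,0,560,420,1.4)
s=r.snapshot('top'); im=rect(s,.03); crop(s,'t28.png',0,0,560,420,1.4)
for o in dark(im): print('  ',*o)
"
```

```text
[-0.6  0.  -1.1]
   [ 0.6096 -0.2979] [ 0.6096 -0.298 ] [52. 56.] 85.8 2685.0
   [0.6324 0.0626] [0.632 0.062] [58. 60.] 90.0 2750.5
   [ 0.6199 -0.1797] [ 0.62   -0.1799] [91. 93.] 152.1 6652.5
   [ 0.6224 -0.0594] [ 0.6224 -0.0597] [83. 85.] 85.8 6530.0
   [0.6425 0.1719] [0.6426 0.1714] [59. 98.] 177.8 5398.0
   [ 0.7352 -0.3024] [ 0.735  -0.3026] [51. 52.] 85.9 2495.5
   [0.7543 0.0562] [0.7545 0.056 ] [55. 56.] 90.0 2484.5
   [ 0.7405 -0.1863] [ 0.7405 -0.1865] [87. 89.] 90.0 6075.5
   [ 0.7488 -0.065 ] [ 0.7488 -0.065 ] [79. 80.] 86.8 6022.5
   [0.7621 0.1658] [0.7624 0.1656] [56. 97.] 176.6 5254.5
```

View pics/w28.png

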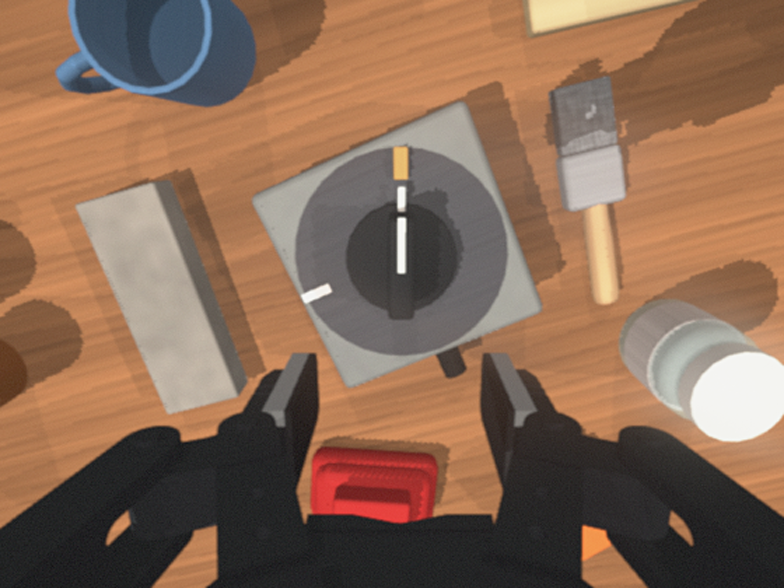

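View pics/t28.png

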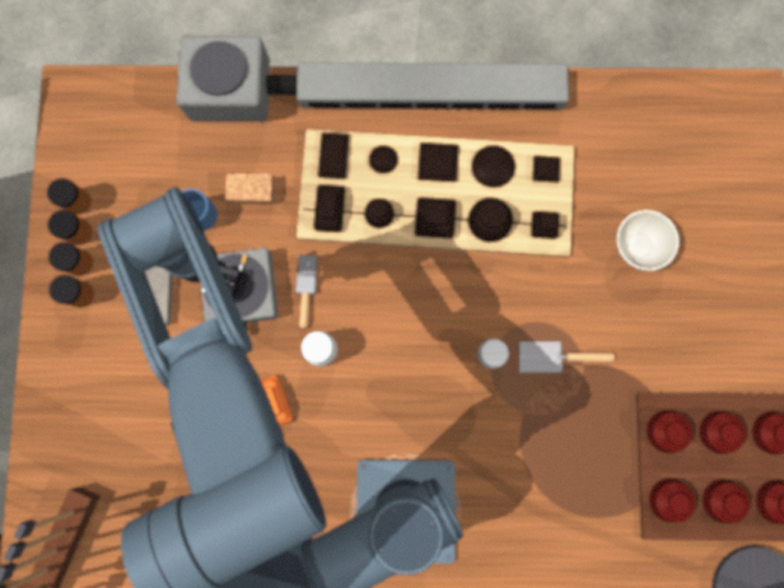

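The dial pointer lines up with the brass tab, the five bowls are in place and the bystanders look untouched. I'll hand the job in.

```bash
python3 -c "
from h import *
print(r.finish_job())"
```

```text
the job is handed in; nothing more can be done
None
```

The job is handed in at about 40 s, with the dial and all five bowls where the task wants them; no verdict was reported.

- **Dial to zero:** I turned it back about 1.88 rad to its zero stop. The wrist picture showed the pointer in line with the white mark, both after turning and again just before I turned it up.
- **Bowls:** All five stand mouth down on the dark line in front of their own lids. The final top-view fits put each within about 6 mm of its spot. The square, small square and oblong bowls are turned within about 2° of their lids.
- **Dial to index:** I turned it up about 1.99 rad. After release, the pointer lay in line with the brass tab, within about 1° by eye in the wrist picture.
- **Robot and bystanders:** The gripper is 16 cm clear of the dial and touches nothing. No bystander looks moved in the pictures, though I did not measure their positions.

**Disagreements:**
- The cameras differed by 4–9 mm on heights such as the dial axis and the lid tops. I averaged them and used the wrist view to settle the positions.
- The oblong bowl probably sits 4–5 mm toward its lid, inside the 15 mm limit.
- The small bowl had been knocked about 3 cm aside before I picked it up, so I located it again first.

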